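# Clear the stray bracket and test the roller limit switch

### The job

A stray angle bracket stands in the way of the roller limit switch under the clear hood: take it out and stand it on its foot, upright, on the free floor of the cardboard tray that holds the other brackets. Then test the switch: push its roller arm sideways, towards where the bracket stood, until the pointer of the tell-tale behind it stands between the two raised bars on its white scale and never past the second bar, keep it there for about a second, and let the arm spring fully back to rest. Push gently, and leave everything else on the bench where it is.

Things in the scene. Friction and masses are not known exactly. Their poses are not given: they have to be found in the camera images.
- station: The limit switch station, fixed. Origin on the table straight under the arm's vertical pivot; x points away from the robot, z up; the arm at rest points along -x. Grey switch body 62 x 46 mm, 72 mm tall, on a 130 x 110 x 10 mm foot plate. Two 16 mm hood posts at x = 20, y = +-125 mm (feet 50 x 40 mm), cross rail between them with underside at 190 mm
- hood_edge (a point): Middle of the near edge of the clear plastic hood, at its underside, 201 mm above the table. The hood is a level sheet (top at 211 mm) from this edge to 155 mm behind it, 135 mm to either side. Its front and sides are open: only a tool tilted about 30 to 50 degrees, pointing down and away from the robot, gets under it
- swing_arm (a joint): Angle of the roller arm about its vertical pivot, rad: 0 at rest (along the station's -x), growing as the roller goes to the station's +y; end stop 1.05. A light spring returns it (0.12 x (angle + 0.3) N m). The arm is a bar 18 mm wide, 87 to 94 mm above the table, the roller hangs under its end
- roller (a point): Centre of the black roller at the arm's end: 36 mm diameter, 30 mm high with upright axis, 90 mm from the pivot, centre 70 mm above the table (55 to 85 mm)
- flag (a joint): Pointer angle of the tell-tale, rad: 0 at rest. Clamped on the pivot at a clocking that differs each time: the arm swings free for 0.15 to 0.5 rad, then moves the pointer one to one. Raised bars on the scale at 0.12 (tripped) and 0.38 (too far); stop 0.62. Its spring adds 1.0 x (angle + 0.25) N m: the push on the roller jumps by 3 N at pick-up, about 5 N at bar one, 8 N or more at bar two
- pointer_tip (a point): Tip of the dark pointer of the tell-tale, 96 mm from the pivot axis, 116 mm above the table, over the white scale behind the switch; at rest it points roughly to the station's +x and swings to the station's -y when the arm drives it
- bracket: The stray galvanised steel L bracket, loose, 0.3 to 0.55 kg, standing under the hood on the +y side of the arm. Upright leg: 8 mm thick (along its y), 50 mm wide (x), 90 mm tall (z). Foot: 8 mm thick, 50 mm wide, running to +70 mm along y. Origin at the underside of the leg, in its middle
- tray_brackets: Cardboard tray holding the other brackets, fixed: 220 (x) x 170 (y) mm, walls 50 mm high, 4 mm thick, floor 4 mm thick; origin on the table under its centre. Nested brackets up to about 65 mm high fill its far end (x above +30 mm); the floor from x = -105 to +30 mm, y = -80 to +80 mm is free. Flaps along its long sides are for looks only
- tray_elbows: A like cardboard tray, full of pipe elbows, fixed; origin under its centre. Not the one to use
- coupling: Bystander: upright copper coupling, a tube 54 mm outside diameter, 60 mm tall, standing under the hood on the other side of the arm from the bracket; origin at the centre of its foot
- elbow: Bystander: galvanised 90 degree pipe elbow, 40 mm thick, about 80 mm across, lying on the table; origin at the table under its bend centre
- tee: Bystander: copper pipe tee, 100 mm long, lying; origin at the table under its middle
- wrench: Bystander: steel open-ended wrench lying flat in front of the hood
- oil: Bystander: white plastic oil bottle, 56 mm diameter, 130 mm tall; origin at the centre of its foot
- cap: Bystander: copper pipe cap, disc 60 mm diameter, 22 mm high; origin at the centre of its foot
Things that resemble listed ones, but are neither listed nor needed, are in the scene too. What is shaped like the bracket but pink or purple is not meant.

How it is judged:
By the outcome, as a careful person would: the job done as asked, in the order asked, and still so for the second after the job is handed in, with the robot touching nothing.
It also fails if it takes over 72 s, if anything falls off the work surface, if the arm or the gripper's body presses on something with over 40 N, if the wrist force passes 120 N, or if a joint passes its speed limit or range.

### The arm

A 6-joint arm with a two-finger parallel gripper is mounted at the origin on the work surface. World frame = base frame: x ahead of the robot, y to its left, z up, the work surface at z = 0. Lengths are in m, angles in degrees, forces in N, time in s.
With the tool pointing down it reaches from about 0.4 to 0.825 m from the base axis. Payload 7 kg.
Tool frame: the origin (TCP) lies on the centre line of the jaws, within the pads' length; the fingertips stand r.nose_length ahead of it and the grasp point (between the pads) lies 2 mm behind it (r.nose_length is the distance from the TCP to the fingertips, in m); z points along the fingers, y is the direction in which the jaws open and shut (so a half turn about z gives the same grasp; the last joint's range is limited). The gripper opens to 88 mm and grips with 3 to 60 N. Pads are 19 mm wide; open, the fingers measure 130 mm over their backs; the gripper's body (78 mm by 193 mm) begins 47 mm behind the grasp point.
Start: joints at [-58.952, 20.546, 0.682, 0, -70.136, -16.507], TCP at [0.169, -0.653, 0.244] pointing down, gripper open.
Joint ranges: [-176.03, 176.03], [-82.01, 121.73], [-58.28, 71.71], [-173.87, 95.51], [-174.79, -0.11], [-173.66, 173.66]. Speed limits (degrees/s): [136.94, 136.94, 172.46, 180, 180, 180].

### API

Orientations are given as [roll, pitch, yaw] about the fixed x, y, z axes, in that order (R = Rz(yaw) Ry(pitch) Rx(roll)).
In Python, from plant import r gives the robot as it stands.
- The arm moves only by the tool apply_moves, never from a script. Its argument "targets" is a list of rows, each a list of 3 entries, a list of its own where there are three numbers: the shift along the tool's x, y, z scaled (see below), then the turn, a rotation vector about the tool's x, y, z scaled (see below), then the finger opening in mm, from 0 to 87.6. A call has 1 to 5 rows; each row shifts and turns the pose as measured when the row begins, along the tool's axes as they then stand; what a row does not reach is not made up. The controller multiplies each number of a shift by 0.04 m and each number of a turn by 8 degrees. A row lasts 1/10 s, in which the tool goes at most 50 mm and 8.59 degrees, less where a joint would pass 70% of its speed; a pose out of reach is approached as far as the arm can. A call with a number of a shift or a turn outside -1 to 1 is refused whole. A call with a gripper value outside its range is refused whole. The fingers move at their own pace and stop on an object; "squeeze" is the grip in N (left out, the last holds). Time passes only in rows, so rows that do not move let the fingers close. It gives the time, the measured TCP pose, the force and the opening at its end, in the units of the state.
- r.get_state(): the state, without advancing time (a new reading comes with each control period).
- r.capture(name): name is "side" or "top" or "wrist"; returns a dict with "img" (420x560x3 uint8, blue, green, red), "z_map" (420x560 float32, m along the optical axis (not along the pixel's ray), 0 where there is no reading), "fx", "fy", "cx", "cy" (pixels), "camera_from_world" (4x4, takes a point from world to camera coordinates); the wrist camera has in their place "mount" (4x4, takes a point from camera to tool coordinates, whose origin is the TCP and whose axes are the flange's). Camera axes: x right, y up, looking along -z (the intrinsics and any distortion apply to the point x, -y, -z); pixel columns grow to the right and rows downward; lengths in m; the calibration is good to about 2 mm. A picture is of the moment at which its call begins: read the wrist's pose just before it.
- r.close_job(): hands the job in, once; it reports no verdict.
The state is a dict: "time_s": time; "joints": joint angles; "qd": joint speeds; "joint_torque": joint torques, N m; "tcp_pos": TCP position; "eef_rot": TCP orientation; "contact_force": force on the tool from outside, world axes, zero at the start; "moment": the same for the moment, N m; "gripper_width": finger opening in m.
Only numpy, scipy, OpenCV 4.12 (cv2) and the standard library are available. Lean on these libraries where they do the work, as an engineer would, in place of code of your own. Each camera call takes 0.05 s, during which the arm holds its last target.

## Working session

There is one attempt and no reset: what is moved stays moved. The work goes in short steps, Python scripts to look and compute and a tool call to move; the robot and the scene stay as the last step left them, time stands still between calls to the robot, and variables do not carry over. Pictures are saved under pics/ and viewed, and the job is handed in when it is done.

Besides the shell and the picture viewer there is one more tool, called after ">>>" as a command line: name --argument value ..., lists and objects as JSON in quotes. apply_moves: Moves the arm, as the interface text tells. Its arguments: {"type":"object","properties":{"targets":{"type":"array","items":{"type":"array"}},"squeeze":{"type":"number"}},"required":["targets"]}

```bash
mkdir -p pics; ls; cat > h.py <<'E'
import numpy as np, cv2
from scipy.spatial.transform import Rotation as Ro
from plant import r
np.set_printoptions(precision=4,suppress=True)
def T_tool(s):
    T=np.eye(4); T[:3,:3]=Ro.from_euler('xyz',s['eef_rot'],degrees=True).as_matrix(); T[:3,3]=s['tcp_pos']; return T
def cap(n,f=None):
    s=r.get_state(); c=r.capture(n)
    c['w']=np.linalg.inv(c['camera_from_world']) if n!='wrist' else T_tool(s)@c['mount']
    if f: cv2.imwrite('pics/'+f,c['img'])
    return c
def cloud(c):
    z=c['z_map']; v,u=np.mgrid[:z.shape[0],:z.shape[1]]
    P=np.stack([(u-c['cx'])/c['fx']*z,-(v-c['cy'])/c['fy']*z,-z],-1)
    W=P@c['w'][:3,:3].T+c['w'][:3,3]; W[z<=0]=np.nan; return W
def proj(c,p):
    q=np.linalg.inv(c['w'])@np.r_[p,1]; return c['cx']+c['fx']*q[0]/-q[2], c['cy']-c['fy']*q[1]/-q[2]
E
python3 - <<'E'
from h import *
import pickle
print(r.get_state(), r.nose_length)
for n in ['side','top','wrist']:
    c=cap(n,n+'0.png'); print(n,{k:v for k,v in c.items() if k not in('img','z_map')}); pickle.dump(c,open(n+'0.pkl','wb'))
E
```

```text
pics
{'time_s': 0.0, 'joints': array([-58.9516,  20.5909,   0.6325,  -0.0199, -70.1368, -16.5075]), 'qd': array([-0.0407, -0.0378, -0.0692, -0.0229, -0.0178, -0.0089]), 'joint_torque': array([ -0.0018, -58.2723,  29.3052,   6.997 ,   0.0068,  -0.0002]), 'tcp_pos': array([ 0.1693, -0.6529,  0.2426]), 'eef_rot': array([ 179.9034,   -0.0091, -165.4659]), 'contact_force': array([ 0.5218, -0.0095,  0.6171]), 'moment': array([-0.0065,  0.0499,  0.0366]), 'gripper_width': 0.08768064968160606} 0.017
side {'fx': 478.8687276993266, 'fy': 478.8687276993266, 'cx': 285.20344152051797, 'cy': 209.58266985001106, 'camera_from_world': array([[ 0.7266, -0.6869, -0.0122, -0.3426],
       [ 0.3791,  0.3862,  0.8409, -0.3422],
       [-0.5729, -0.6156,  0.5411, -0.8346],
       [ 0.    ,  0.    ,  0.    ,  1.    ]]), 'w': array([[ 0.7266,  0.3791, -0.5729, -0.0995],
       [-0.6869,  0.3862, -0.6156, -0.617 ],
       [-0.0122,  0.8409,  0.5411,  0.7352],
       [ 0.    ,  0.    ,  0.    ,  1.    ]])}
top {'fx': 408.845476142268, 'fy': 408.845476142268, 'cx': 284.7410637659736, 'cy': 205.08861604045595, '
[... 176 characters left out ...]
   ,  0.    ,  1.    ]]), 'w': array([[-0.0146,  0.9956, -0.0925,  0.4255],
       [-0.9999, -0.0146,  0.0004,  0.0158],
       [-0.001 ,  0.0925,  0.9957,  1.1108],
       [ 0.    ,  0.    ,  0.    ,  1.    ]])}
wrist {'fx': 367.00198983037967, 'fy': 367.00198983037967, 'cx': 285.76111286120386, 'cy': 211.5022201409025, 'mount': array([[-0.0004,  0.9591,  0.283 ,  0.0757],
       [ 1.    ,  0.0001,  0.0013,  0.0003],
       [ 0.0012,  0.283 , -0.9591, -0.1415],
       [ 0.    ,  0.    ,  0.    ,  1.    ]]), 'w': array([[-0.2506, -0.9286, -0.2738,  0.0961],
       [ 0.9681, -0.2402, -0.0711, -0.6719],
       [ 0.0002, -0.2829,  0.9592,  0.3843],
       [ 0.    ,  0.    ,  0.    ,  1.    ]])}
```

View pics/side0.png

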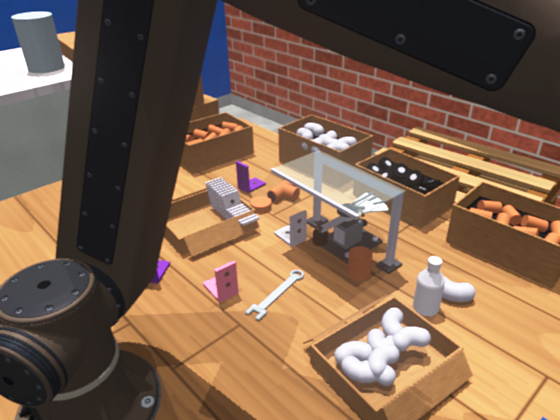

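View pics/top0.png

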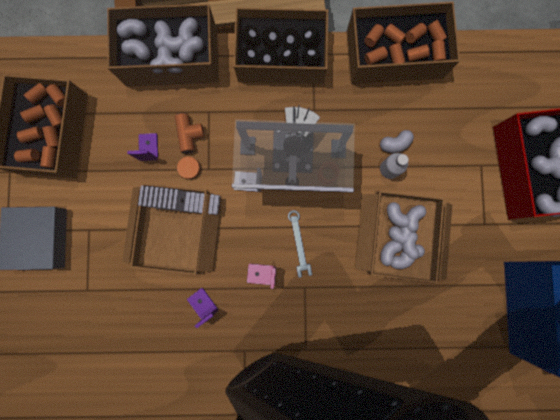

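View pics/wrist0.png

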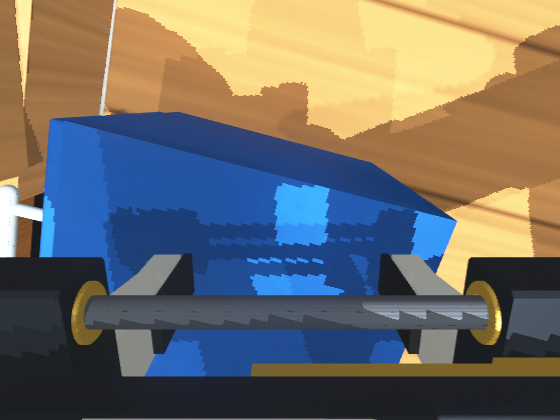

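```bash
python3 - <<'E'
import pickle
from h import *
t=pickle.load(open('top0.pkl','rb'));s=pickle.load(open('side0.pkl','rb'))
cv2.imwrite('pics/t0z.png',cv2.resize(t['img'][90:290,120:380],None,fx=3,fy=3,interpolation=cv2.INTER_CUBIC))
cv2.imwrite('pics/s0z.png',cv2.resize(s['img'][140:310,160:420],None,fx=3,fy=3,interpolation=cv2.INTER_CUBIC))
W=cloud(t)
for (u,v) in [(300,110),(295,140),(246,180),(240,188),(350,188),(236,128),(352,128),(294,165),(180,230),(135,265),(212,270),(221,190),(145,188)]: print(u,v,W[v,u])
W=cloud(s)
for (u,v) in [(300,225),(290,238),(275,173),(318,235),(345,235)]: print(u,v,W[v,u])
E
```

```text
300 110 [ 0.759  -0.0266  0.1064]
295 140 [ 0.6564 -0.0098  0.2068]
246 180 [0.5669 0.1011 0.2078]
240 188 [0.5497 0.1151 0.2029]
350 188 [ 0.5453 -0.1301  0.2092]
236 128 [0.6854 0.1228 0.2092]
352 128 [ 0.682  -0.1389  0.2076]
294 165 [ 0.5993 -0.0066  0.2074]
180 230 [0.4649 0.2998 0.0031]
135 265 [0.3736 0.4136 0.0202]
212 270 [0.3563 0.2135 0.0002]
221 190 [0.5724 0.1889 0.0028]
145 188 [0.5697 0.3691 0.0827]
300 225 [0.5977 0.0787 0.0556]
290 238 [0.5713 0.0876 0.0243]
275 173 [0.5531 0.1171 0.2049]
318 235 [ 0.5677 -0.0102  0.0858]
345 235 [ 0.647  -0.0262  0.054 ]
```

View pics/t0z.png

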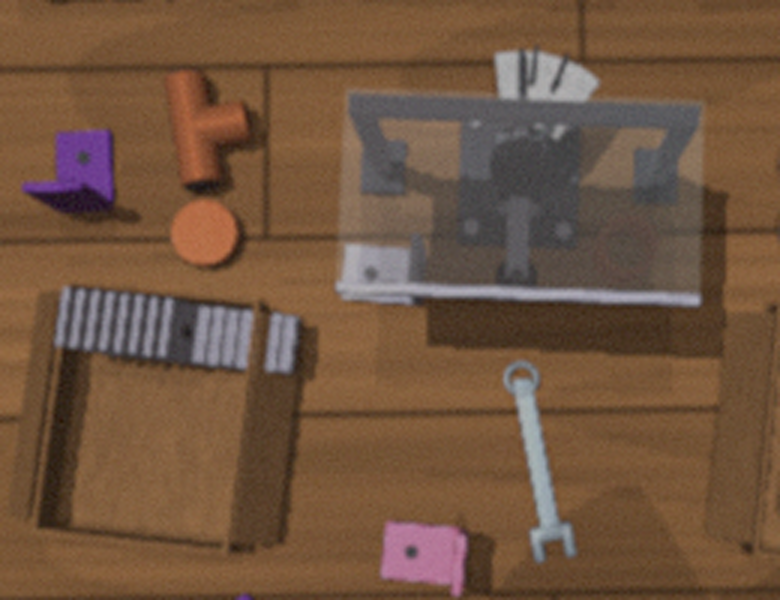

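View pics/s0z.png

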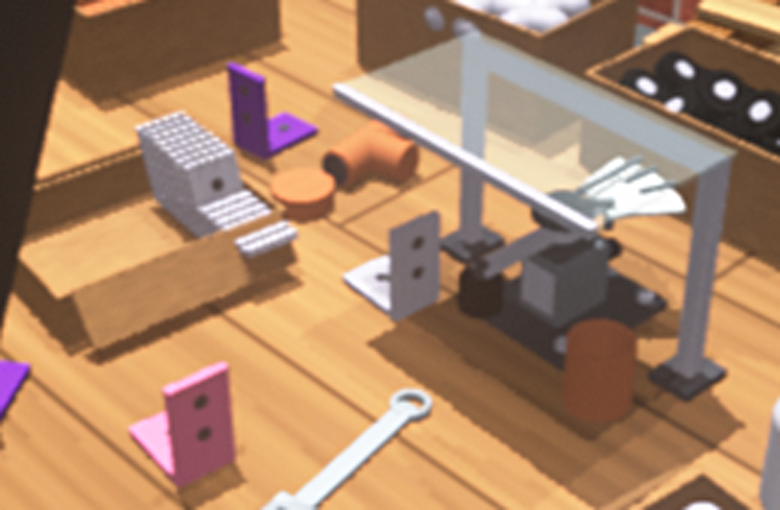

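```bash
python3 - <<'E'
import pickle
from h import *
t=pickle.load(open('top0.pkl','rb'));s=pickle.load(open('side0.pkl','rb'))
W=cloud(t);P=W.reshape(-1,3)
m=(P[:,2]>.195)&(P[:,2]<.222)&(abs(P[:,0]-.6)<.15)&(abs(P[:,1])<.2)
q=P[m]; 
(c,sz,a)=cv2.minAreaRect(q[:,:2].astype(np.float32)); print('hood',c,sz,a,cv2.boxPoints((c,sz,a)),np.median(q[:,2]))
W=cloud(s)
# bracket leg: region in side image
P=W.reshape(-1,3)
m=(P[:,2]>.015)&(P[:,2]<.12)&(P[:,0]>.53)&(P[:,0]<.64)&(P[:,1]>.05)&(P[:,1]<.17)
q=P[m];print(m.sum(),q.min(0),q.max(0))
from collections import Counter
f=q[(q[:,2]>.02)&(q[:,2]<.085)]
med=np.median(f[:,1]);f=f[abs(f[:,1]-med)<.012]
A=np.polyfit(f[:,0],f[:,1],1);print('leg face y=',A,'yaw',np.degrees(np.arctan(A[0])),f.min(0),f.max(0),np.percentile(f[:,0],[1,99]))
rr=f[:,1]-np.polyval(A,f[:,0]);print(rr.std())
top=q[q[:,2]>.085];print('top',top.mean(0),top.min(0),top.max(0),len(top))
# roller
m=(P[:,2]>.05)&(P[:,2]<.086)&(P[:,0]>.53)&(P[:,0]<.60)&(abs(P[:,1])<.04)
q=P[m];print('roller',m.sum(),q.min(0),q.max(0),q.mean(0))
m=(P[:,2]>.03)&(P[:,2]<.07)&(P[:,0]>.53)&(P[:,0]<.68)&(P[:,1]<-.05)&(P[:,1]>-.15)
q=P[m];print('coup/post',m.sum(),q.min(0),q.max(0))
E
```

```text
hood (0.6212831139564514, -0.0046906620264053345) (0.2703299820423126, 0.15602663159370422) 87.08826446533203 [[ 0.5365 -0.1357]
 [ 0.6923 -0.1436]
 [ 0.7061  0.1263]
 [ 0.5502  0.1343]] 0.20940259599090305
455 [0.5672 0.0737 0.0151] [0.6194 0.0891 0.0917]
leg face y= [-0.123   0.1526] yaw -7.013281584189441 [0.5672 0.0742 0.0205] [0.6187 0.088  0.0849] [0.5684 0.6186]
0.0017725963913110716
top [0.5936 0.0819 0.0886] [0.5676 0.0737 0.0851] [0.6194 0.0891 0.0917] 63
roller 188 [ 0.5622 -0.0228  0.0542] [0.599  0.0114 0.086 ] [ 0.5734 -0.0112  0.074 ]
coup/post 577 [ 0.5844 -0.1432  0.03  ] [ 0.68   -0.0749  0.0688]
```

```bash
python3 - <<'E'
import pickle
from h import *
t=pickle.load(open('top0.pkl','rb'));s=pickle.load(open('side0.pkl','rb'))
W=cloud(t)
for v in [200,215,230,245,260,268]:
    print(v,[ (u,*np.round(W[v,u],3)) for u in range(122,226,4)])
print()
for u in [150,170,190]:
    print(u,[ (v,*np.round(W[v,u],3)) for v in range(176,284,3)])
E
```

```text
200 [(122, np.float64(0.549), np.float64(0.46), np.float64(-0.001)), (126, np.float64(0.549), np.float64(0.449), np.float64(0.001)), (130, np.float64(0.549), np.float64(0.438), np.float64(0.0)), (134, np.float64(0.544), np.float64(0.412), np.float64(0.039)), (138, np.float64(0.549), np.float64(0.417), np.float64(-0.002)), (142, np.float64(0.54), np.float64(0.378), np.float64(0.077)), (146, np.float64(0.539), np.float64(0.367), np.float64(0.081)), (150, np.float64(0.539), np.float64(0.355), np.float64(0.086)), (154, np.float64(0.539), np.float64(0.347), np.float64(0.079)), (158, np.float64(0.539), np.float64(0.338), np.float64(0.075)), (162, np.float64(0.539), np.float64(0.327), np.float64(0.079)), (166, np.float64(0.538), np.float64(0.316), np.float64(0.081)), (170, np.float64(0.538), np.float64(0.305), np.float64(0.085)), (174, np.float64(0.538), np.float64(0.295), np.float64(0.084)), (178, np.float64(0.539), np.float64(0.287), np.float64(0.074)), (182, np.float64(0.54), np.float64(0.281), np.float64(0.061)), (186, np.float64(0.542), np.float64(0.274), np.float64(0.047)), (190, np.f
[... 15084 characters left out ...]
(251, np.float64(0.408), np.float64(0.272), np.float64(0.006)), (254, np.float64(0.4), np.float64(0.272), np.float64(0.006)), (257, np.float64(0.392), np.float64(0.271), np.float64(0.007)), (260, np.float64(0.384), np.float64(0.272), np.float64(0.003)), (263, np.float64(0.376), np.float64(0.272), np.float64(0.004)), (266, np.float64(0.368), np.float64(0.272), np.float64(0.002)), (269, np.float64(0.36), np.float64(0.272), np.float64(0.004)), (272, np.float64(0.354), np.float64(0.263), np.float64(0.04)), (275, np.float64(0.344), np.float64(0.272), np.float64(0.002)), (278, np.float64(0.336), np.float64(0.273), np.float64(-0.001)), (281, np.float64(0.328), np.float64(0.272), np.float64(0.001))]
```

```bash
python3 - <<'E'
import pickle
from h import *
t=pickle.load(open('top0.pkl','rb'));s=pickle.load(open('side0.pkl','rb'))
cv2.imwrite('pics/t0t.png',cv2.resize(t['img'][175:285,115:235],None,fx=6,fy=5,interpolation=cv2.INTER_CUBIC))
cv2.imwrite('pics/s0t.png',cv2.resize(s['img'][165:265,150:270],None,fx=6,fy=6,interpolation=cv2.INTER_CUBIC))
E
```

```text
(no output)
```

View pics/t0t.png

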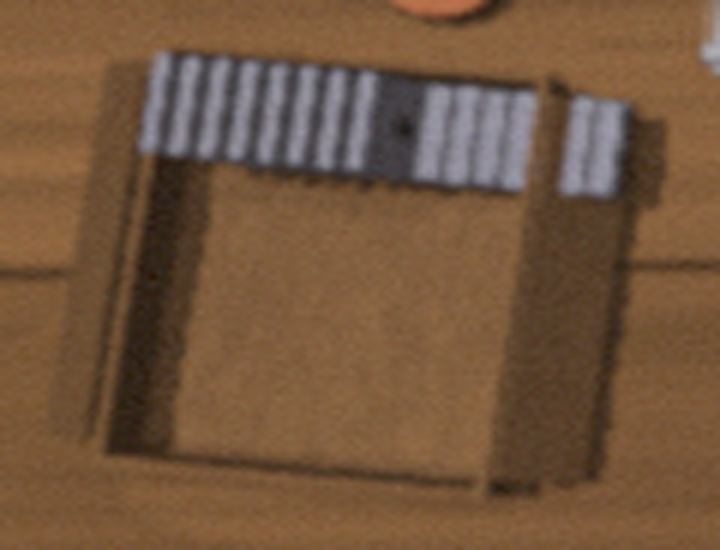

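View pics/s0t.png

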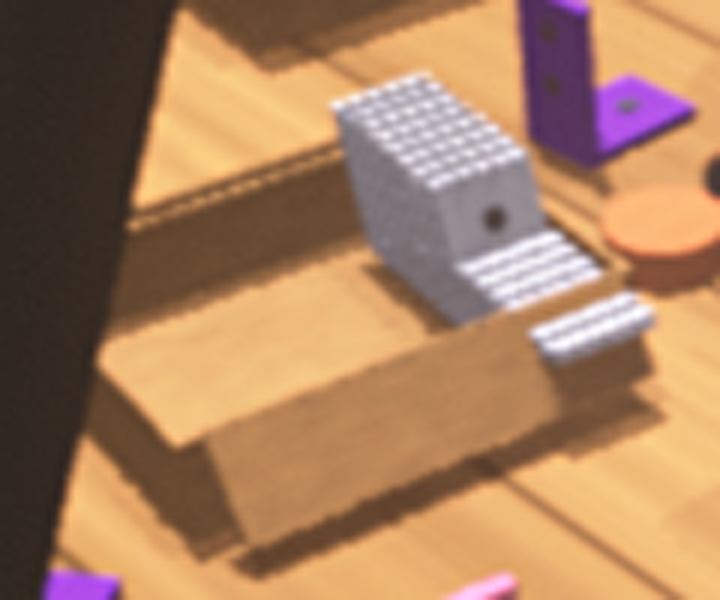

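```bash
cat >> h.py <<'E'
def ori(tau,psi):
    t,p=np.radians([tau,psi]); z=np.array([np.sin(t)*np.cos(p),np.sin(t)*np.sin(p),-np.cos(t)])
    x=-np.array([np.cos(t)*np.cos(p),np.cos(t)*np.sin(p),np.sin(t)]); return np.stack([x,np.cross(z,x),z],1)
def plan(pos,R,step=.04,turn=8,nd=2,show=25,maxn=60):
    s=r.get_state(); T=T_tool(s); p=T[:3,3].copy(); C=T[:3,:3].copy(); pos=np.array(pos,float)
    D=np.linalg.norm(pos-p); A=np.degrees(np.linalg.norm(Ro.from_matrix(C.T@R).as_rotvec()))
    n=max(1,int(np.ceil(max(D/step,A/turn)))); print('t',round(s['time_s'],2),'pos',p,'rot',s['eef_rot'],'D',round(D,4),'A',round(A,2),'n',n,'j',s['joints'],'F',s['contact_force'],'w',round(s['gripper_width'],4))
    for k in range(min(n,show)):
        m=n-k; dp=C.T@(pos-p)/m/.04; w=np.degrees(Ro.from_matrix(C.T@R).as_rotvec())/m/8
        dp=np.round(dp,nd); w=np.round(w,nd); print([dp.tolist(),w.tolist()])
        p=p+C@dp*.04; C=C@Ro.from_rotvec(np.radians(w*8)).as_matrix()
    import json
    open('log.jsonl','a').write(json.dumps([s['joints'].tolist(),T.tolist()])+'\n')
E
python3 -c "
from h import *
plan([.42,.10,.30],ori(45,-7))"
```

```text
t 0.15 pos [ 0.1694 -0.6531  0.2428] rot [ 179.9287   -0.0069 -165.4616] D 0.7957 A 49.66 n 20 j [-58.9496  20.5823   0.6474  -0.0145 -70.1354 -16.507 ] F [0.5314 0.4062 0.1208] w 0.0877
[[-0.54, 0.83, -0.07], [0.05, -0.28, 0.13]]
[[-0.53, 0.84, -0.06], [0.05, -0.28, 0.13]]
[[-0.51, 0.85, -0.04], [0.05, -0.28, 0.13]]
[[-0.5, 0.86, -0.03], [0.05, -0.28, 0.13]]
[[-0.48, 0.87, -0.01], [0.05, -0.28, 0.13]]
[[-0.47, 0.88, -0.0], [0.05, -0.28, 0.13]]
[[-0.45, 0.89, 0.01], [0.05, -0.28, 0.13]]
[[-0.44, 0.89, 0.02], [0.05, -0.28, 0.13]]
[[-0.42, 0.9, 0.03], [0.05, -0.28, 0.12]]
[[-0.4, 0.91, 0.04], [0.06, -0.28, 0.13]]
[[-0.38, 0.92, 0.05], [0.05, -0.28, 0.12]]
[[-0.37, 0.92, 0.06], [0.06, -0.28, 0.13]]
[[-0.35, 0.93, 0.06], [0.05, -0.28, 0.12]]
[[-0.33, 0.94, 0.07], [0.06, -0.28, 0.13]]
[[-0.31, 0.94, 0.08], [0.05, -0.27, 0.12]]
[[-0.29, 0.95, 0.08], [0.06, -0.28, 0.13]]
[[-0.27, 0.95, 0.08], [0.05, -0.27, 0.12]]
[[-0.25, 0.96, 0.09], [0.06, -0.28, 0.13]]
[[-0.22, 0.96, 0.09], [0.05, -0.27, 0.12]]
[[-0.21, 0.97, 0.08], [0.06, -0.28, 0.13]]
```

>>> apply_moves --targets '[[[-0.54,0.83,-0.07],[0.05,-0.28,0.13],60],[[-0.53,0.84,-0.06],[0.05,-0.28,0.13],60],[[-0.51,0.85,-0.04],[0.05,-0.28,0.13],60],[[-0.5,0.86,-0.03],[0.05,-0.28,0.13],60],[[-0.48,0.87,-0.01],[0.05,-0.28,0.13],60]]'

```text
time_s: 0.65
tcp_pos: [0.2331, -0.4612, 0.2521]
eef_rot: [-179.0, 11.4, -171.0]
contact_force: [0.5, 0.3, 0.9]
gripper_width: 0.0601
```

```bash
python3 -c "
from h import *
plan([.42,.10,.30],ori(45,-7))"
```

```text
t 0.65 pos [ 0.2331 -0.4612  0.2521] rot [-179.0293   11.4044 -171.0255] D 0.5935 A 36.91 n 15 j [-48.3972   3.1777 -17.2408 -10.1801 -62.9216 -28.6095] F [0.5124 0.2841 0.8541] w 0.0601
[[-0.46, 0.88, -0.0], [0.06, -0.28, 0.12]]
[[-0.45, 0.88, 0.01], [0.06, -0.28, 0.12]]
[[-0.43, 0.89, 0.02], [0.06, -0.28, 0.12]]
[[-0.41, 0.9, 0.02], [0.06, -0.28, 0.12]]
[[-0.4, 0.9, 0.03], [0.05, -0.28, 0.12]]
[[-0.38, 0.91, 0.04], [0.06, -0.28, 0.12]]
[[-0.36, 0.92, 0.05], [0.06, -0.27, 0.12]]
[[-0.35, 0.92, 0.06], [0.05, -0.28, 0.12]]
[[-0.33, 0.93, 0.06], [0.06, -0.27, 0.12]]
[[-0.31, 0.94, 0.07], [0.05, -0.28, 0.12]]
[[-0.29, 0.94, 0.07], [0.06, -0.27, 0.12]]
[[-0.28, 0.95, 0.07], [0.05, -0.28, 0.13]]
[[-0.25, 0.95, 0.08], [0.06, -0.27, 0.12]]
[[-0.24, 0.96, 0.08], [0.05, -0.28, 0.13]]
[[-0.21, 0.97, 0.08], [0.06, -0.27, 0.12]]
```

>>> apply_moves --targets '[[[-0.7,0.7,0],[0.06,-0.28,0.12],60],[[-0.7,0.7,0.05],[0.06,-0.28,0.12],60],[[-0.6,0.8,0.05],[0.06,-0.28,0.12],60],[[-0.5,0.85,0.05],[0.06,-0.28,0.12],60],[[-0.4,0.9,0.05],[0.06,-0.28,0.12],60]]'

```text
time_s: 1.15
tcp_pos: [0.3306, -0.2835, 0.2724]
eef_rot: [-178.2, 23.3, -176.2]
contact_force: [0.7, -0.9, 1.6]
gripper_width: 0.0599
```

```bash
python3 -c "
from h import *
plan([.42,.10,.30],ori(45,-7))"
```

```text
t 1.15 pos [ 0.3306 -0.2835  0.2724] rot [-178.166    23.3189 -176.2418] D 0.3947 A 23.78 n 10 j [-22.4793 -14.341  -32.3592 -10.9077 -50.592  -58.7957] F [ 0.7004 -0.9058  1.5566] w 0.0599
[[-0.29, 0.94, 0.02], [0.05, -0.27, 0.12]]
[[-0.27, 0.95, 0.02], [0.05, -0.27, 0.12]]
[[-0.26, 0.95, 0.03], [0.05, -0.27, 0.12]]
[[-0.24, 0.96, 0.03], [0.05, -0.27, 0.11]]
[[-0.22, 0.96, 0.03], [0.06, -0.27, 0.11]]
[[-0.21, 0.96, 0.03], [0.05, -0.27, 0.12]]
[[-0.19, 0.97, 0.03], [0.06, -0.27, 0.11]]
[[-0.17, 0.97, 0.03], [0.05, -0.26, 0.12]]
[[-0.16, 0.98, 0.03], [0.06, -0.27, 0.11]]
[[-0.14, 0.97, 0.03], [0.05, -0.26, 0.12]]
```

>>> apply_moves --targets '[[[-0.5,0.85,0.1],[0.05,-0.27,0.12],50],[[-0.5,0.85,0.1],[0.05,-0.27,0.12],50],[[-0.45,0.9,0.1],[0.05,-0.27,0.12],50],[[-0.4,0.9,0.1],[0.05,-0.27,0.11],50],[[-0.3,0.95,0.1],[0.06,-0.27,0.11],50]]'

```text
time_s: 1.65
tcp_pos: [0.3974, -0.1406, 0.2874]
eef_rot: [-178.1, 32.2, 179.4]
contact_force: [0.3, -1.2, 0.1]
gripper_width: 0.0497
```

```bash
python3 -c "
from h import *
plan([.47,.09,.28],ori(45,-7))"
```

```text
t 1.65 pos [ 0.3974 -0.1406  0.2874] rot [-178.056    32.1803  179.4237] D 0.2418 A 13.91 n 7 j [  17.1877  -28.7646  -52.9774   18.9264  -36.8899 -120.5998] F [ 0.3072 -1.2245  0.0898] w 0.0497
[[-0.2, 0.83, 0.13], [0.04, -0.23, 0.09]]
[[-0.18, 0.83, 0.13], [0.04, -0.23, 0.09]]
[[-0.17, 0.84, 0.13], [0.04, -0.23, 0.1]]
[[-0.15, 0.84, 0.13], [0.04, -0.22, 0.09]]
[[-0.14, 0.84, 0.13], [0.03, -0.23, 0.1]]
[[-0.12, 0.85, 0.13], [0.04, -0.22, 0.09]]
[[-0.11, 0.85, 0.13], [0.03, -0.23, 0.1]]
```

```bash
cat > fk.py <<'E'
import json,numpy as np
from scipy.spatial.transform import Rotation as Ro
from scipy.optimize import least_squares
L=[json.loads(l) for l in open('log.jsonl')]
J=np.array([l[0] for l in L]);T=np.array([l[1] for l in L])
E=Ro.from_euler
def rots(j,s4,s6,off):
    A=E('z',j[0],degrees=True).as_matrix()
    B=A@E('y',j[1],degrees=True).as_matrix()
    C=A@E('y',j[1]-j[2],degrees=True).as_matrix()
    D=C@E('x',s4*j[3],degrees=True).as_matrix()
    F=D@E('y',-j[4],degrees=True).as_matrix()
    # tool z along F x axis
    G=F@np.array([[0,0,1.],[0,1,0],[-1,0,0]])@E('z',s6*j[5]+off,degrees=True).as_matrix()
    return A,B,C,D,F,G
if __name__=='__main__':
  for s4 in(1,-1):
   for s6 in(1,-1):
    for off in(0,90,180,-90):
      e=[np.degrees(Ro.from_matrix(rots(j,s4,s6,off)[5].T@t[:3,:3]).magnitude()) for j,t in zip(J,T)]
      if max(e)<20: print(s4,s6,off,np.round(e,2)); best=(s4,s6,off)
  # linear pos: p= h z + A a1 + B(0,0,a2) + C(d4,0,a3) + F(d6,dy,dz)
  rows=[];y=[]
  for j,t in zip(J,T):
    A,B,C,D,F,G=rots(j,*best)
    rows.append(np.stack([[0,0,1],A[:,0],B[:,2],C[:,0],C[:,2],F[:,0]],1)); y.append(t[:3,3])
  M=np.vstack(rows);y=np.concatenate(y)
  x,res,rk,sv=np.linalg.lstsq(M,y,rcond=None); print(x,rk,sv,np.abs(M@x-y).max())
E
python3 fk.py
```

```text
-1 -1 -90 [0. 0. 0. 0.]
[-0.12118191  0.97755978  0.44600183 -0.49831698 -0.09514886  0.13165497] 6 [3.94315305 2.83755121 0.57634818 0.24983763 0.05502658 0.04715059] 0.21502062207705994
```

```bash
python3 - <<'E'
from fk import *
for extra in ['Ay','Ay+noa3','Ay,Fy']:
  rows=[];y=[]
  for j,t in zip(J,T):
    A,B,C,D,F,G=rots(j,-1,-1,-90)
    c=[[0,0,1],A[:,0],B[:,2],C[:,0],C[:,2],F[:,0],A[:,1]]
    if 'Fy' in extra: c.append(F[:,1])
    if 'noa3' in extra: c.pop(4)
    rows.append(np.stack(c,1)); y.append(t[:3,3])
  M=np.vstack(rows);yy=np.concatenate(y)
  x,res,rk,sv=np.linalg.lstsq(M,yy,rcond=None); print(extra,x,rk,sv[-2:],np.abs(M@x-yy).max())
E
```

```text
Ay [-0.09371815  0.85343329  0.58429405 -0.43818545 -0.02331253  0.34976021
 -0.18727874] 7 [0.05501251 0.04715043] 0.02578993217587472
Ay+noa3 [-0.11745396  0.84772049  0.58577995 -0.44084561  0.35019207 -0.18729052] 6 [0.24538429 0.0523804 ] 0.0258903123904603
Ay,Fy [ 1.98800000e-01  6.94583280e-15  6.01600000e-01  4.63600000e-01
 -2.30024333e-15  3.61041000e-01 -8.91647867e-16 -1.91800000e-01] 8 [0.049294   0.02295467] 7.216449660063518e-16
```

```bash
cat > ik.py <<'E'
from fk import *
lo=np.array([-176.03,-82.01,-58.28,-173.87,-174.79,-173.66]);hi=np.array([176.03,121.73,71.71,95.51,-.11,173.66])
def fk(j):
    A,B,C,D,F,G=rots(j,-1,-1,-90)
    return np.array([0,0,.1988])+.6016*B[:,2]+.4636*C[:,0]+.361041*F[:,0]-.1918*F[:,1],G
def ik(p,R,j0,n=1):
    best=None
    for k in range(n):
        s=np.clip(np.array(j0)+(np.random.randn(6)*30 if k else 0),lo+.5,hi-.5)
        f=lambda j:(lambda q:np.r_[(q[0]-p)*10,Ro.from_matrix(q[1].T@R).as_rotvec()*3])(fk(j))
        o=least_squares(f,s,bounds=(lo,hi),x_scale=30)
        if best is None or o.cost<best[1]-1e-9 : best=(o.x,o.cost)
        if o.cost<1e-10: break
    return best
E
cat > t.py <<'E'
from ik import *
from h import ori
np.set_printoptions(precision=1,suppress=True)
j=J[-1]
for p,tau,psi in [((.47,.09,.28),45,-7),((.5935,.0837,.072),45,-7),((.5935,.0837,.072),40,-7),((.45,.09,.15),45,-7),((.58,-.05,.065),45,-3),((.60,.02,.065),45,-3)]:
    x,c=ik(np.array(p),ori(tau,psi),j,20); print(p,tau,psi,x,'%.1e'%c)
print('tray')
for psi in range(-180,180,30):
  for tau in (45,40,35):
    x,c=ik(np.array([.43,.325,.076]),ori(tau,psi),j,12); print(psi,tau,x,'%.1e'%c)
E
python3 t.py
```

```text
(0.47, 0.09, 0.28) 45 -7 [ -11.1  -18.6  -55.8 -173.9   -0.1   86.6] 1.4e-01
(0.5935, 0.0837, 0.072) 45 -7 [  -4.    13.2  -34.1 -128.9   -0.1   36.7] 1.6e-02
(0.5935, 0.0837, 0.072) 40 -7 [  -6.6   13.9  -36.4 -141.6   -0.1   51.2] 2.4e-04
(0.45, 0.09, 0.15) 45 -7 [  -8.9   -8.6  -52.7 -147.5   -0.1   58.9] 5.0e-03
(0.58, -0.05, 0.065) 45 -3 [ -8.2  13.2 -32.1 -93.   -3.7   6.6] 2.5e-27
(0.6, 0.02, 0.065) 45 -3 [ -14.8   15.5  -36.9 -128.9  -10.7   47.8] 3.3e-20
tray
-180 45 [ 38.5  41.    8.2 -26.2 -94.8  58.3] 5.4e-27
-180 40 [ 39.9  38.1   5.  -24.3 -89.7  57.5] 3.4e-30
-180 35 [ 41.4  35.3   1.6 -22.4 -84.5  56.5] 1.0e-19
-150 45 [ 48.4  43.8   8.7 -13.1 -98.2  74.8] 2.6e-20
-150 40 [ 49.1  40.7   5.2 -12.1 -92.9  74.6] 1.7e-21
-150 35 [ 49.7  37.7   1.6 -11.2 -87.4  74.1] 7.3e-20
-120 45 [ 58.6  43.    0.9   1.  -93.   91. ] 1.5e-18
-120 40 [  10.1   22.1  -52.1 -173.9   -0.1  -41.7] 4.6e+00
-120 35 [ 58.5  37.   -4.9   0.8 -83.1  91.1] 1.8e-27
-90 45 [   8.4   16.   -52.3 -173.9   -0.1   -5.4] 4.2e+00
-90 40 [   9.2   16.4  -52.  -173.9   -0.1   -7.4] 3.6e+00
-90 35 [  38.1   
[... 670 characters left out ...]
2.7] 1.2e-02
30 35 [  18.8   10.5  -45.2 -149.    -3.9   68.1] 4.8e-02
60 45 [ 26.9  11.1 -33.3 -76.8 -23.4  10.4] 3.9e-30
60 40 [ 38.5   9.7 -34.  -59.1 -15.9 -15.1] 5.8e-24
60 35 [ 49.1   9.2 -38.2 -37.8 -10.2 -43.7] 1.4e-30
90 45 [ 21.2  19.  -23.1 -61.8 -48.4  22.4] 1.1e-24
90 40 [ 26.5  17.1 -23.5 -55.5 -44.3  13.1] 1.4e-30
90 35 [ 32.   15.6 -24.1 -48.2 -40.7   2.9] 1.0e-30
120 45 [ 23.3  27.6 -10.6 -49.2 -68.1  32.7] 5.2e-19
120 40 [ 26.7  25.4 -12.  -45.5 -64.2  28.2] 1.4e-24
120 35 [ 30.4  23.4 -13.5 -41.3 -60.4  23. ] 1.1e-27
150 45 [ 29.7  35.2   0.9 -37.9 -84.   44.2] 8.5e-28
150 40 [ 32.   32.7  -1.6 -35.2 -79.5  42.1] 2.1e-26
150 35 [ 34.4  30.3  -4.1 -32.4 -75.   39.6] 4.7e-27
```

```bash
cat > t.py <<'E'
from ik import *
from h import ori
np.set_printoptions(precision=1,suppress=True)
np.random.seed(0)
def sols(p,R,n=60):
    S=[]
    for k in range(n):
        s=np.array([np.random.uniform(-60,60),np.random.uniform(-40,60),np.random.uniform(-58,30),np.random.uniform(-170,95),np.random.uniform(-90,-1),np.random.uniform(-170,170)])
        x,c=ik(np.array(p),R,s)
        if c<1e-8 and not any(np.abs(x-y).max()<1 for y in S): S.append(x)
    return S
if __name__=='__main__':
  for p in [(.5935,.0837,.072),(.585,.0837,.072)]:
   for tau in (38,42,46,50):
    for psi in (-12,-7,-2):
     print(p,tau,psi,*sols(p,ori(tau,psi),40))
E
python3 t.py
```

```text
(0.5935, 0.0837, 0.072) 38 -12
(0.5935, 0.0837, 0.072) 38 -7
(0.5935, 0.0837, 0.072) 38 -2
(0.5935, 0.0837, 0.072) 42 -12
(0.5935, 0.0837, 0.072) 42 -7
(0.5935, 0.0837, 0.072) 42 -2
(0.5935, 0.0837, 0.072) 46 -12
(0.5935, 0.0837, 0.072) 46 -7 [ -13.2   17.6  -53.6 -170.3  -27.4   85.7]
(0.5935, 0.0837, 0.072) 46 -2 [ -14.5   16.5  -47.5 -154.6  -21.2   74.9]
(0.5935, 0.0837, 0.072) 50 -12
(0.5935, 0.0837, 0.072) 50 -7 [ -13.7   20.4  -57.2 -171.6  -37.6   87.6]
(0.5935, 0.0837, 0.072) 50 -2 [ -16.5   19.4  -52.8 -159.4  -33.    81.9]
(0.585, 0.0837, 0.072) 38 -12
(0.585, 0.0837, 0.072) 38 -7
(0.585, 0.0837, 0.072) 38 -2
(0.585, 0.0837, 0.072) 42 -12
(0.585, 0.0837, 0.072) 42 -7 [ -12.8   15.1  -50.2 -167.   -17.6   82. ]
(0.585, 0.0837, 0.072) 42 -2
(0.585, 0.0837, 0.072) 46 -12
(0.585, 0.0837, 0.072) 46 -7 [ -13.6   17.2  -54.5 -169.9  -27.9   85.6]
(0.585, 0.0837, 0.072) 46 -2 [ -14.8   16.   -48.5 -154.5  -21.8   75.1]
(0.585, 0.0837, 0.072) 50 -12
(0.585, 0.0837, 0.072) 50 -7 [ -14.1   20.1  -58.1 -171.2  -38.3   87.7]
(0.585, 0.0837, 0.072) 50 -2 [ -16.9   19.1  -53.8 -159.1  -33.7   82.1]
```

```bash
cat > t2.py <<'E'
from t import *
for tau in (36,40,44,48):
  for psi in (-20,-7,5,12,20,30):
    a=sols((.585,.0837,.074),ori(tau,psi),25)
    for x in a:
      out=[]
      y=x
      for k in range(1,7):
        q=np.array([.585-.02*(k-1)*np.cos(np.radians(psi)),.0837-.02*(k-1)*np.sin(np.radians(psi)),.074+.03])
        y,c=ik(q,ori(tau,psi),y); out.append('%.0e'%c)
      print(tau,psi,x,out,y)
E
python3 t2.py
```

```text
36 30 [ 18.6  13.4 -32.8 -38.9 -10.7 -42.3] ['8e-24', '1e-26', '2e-26', '3e-26', '8e-26', '1e-25'] [ 15.2   2.7 -40.8 -37.5 -14.3 -41.3]
40 30 [ 11.5  13.5 -29.7 -55.6 -14.3 -20.9] ['4e-26', '4e-30', '2e-30', '1e-30', '7e-19', '2e-19'] [  6.6   3.4 -37.5 -52.8 -18.7 -20.3]
44 -7 [ -13.2   15.7  -52.3 -168.6  -22.3   83.9] ['3e-25', '4e-28', '8e-25', '5e-20', '3e-23', '3e-22'] [ -14.3    2.7  -58.2 -160.7  -15.6   76.7]
44 20 [ 10.6  12.9 -31.1 -69.8  -7.  -13.5] ['6e-04', '3e-04', '1e-04', '4e-05', '6e-06', '5e-08'] [ 19.9   1.2 -44.8 -50.9  -0.1 -39. ]
44 30 [  3.1  14.3 -28.5 -71.2 -19.4   0.2] ['3e-30', '2e-25', '5e-26', '1e-25', '1e-26', '4e-27'] [ -2.9   4.5 -36.1 -66.1 -24.3  -1. ]
48 -7 [ -13.8   18.1  -56.3 -170.5  -32.5   86.6] ['1e-23', '1e-24', '2e-19', '8e-04', '3e-03', '5e-03'] [ -16.1    2.9  -58.3 -155.   -19.2   72.5]
48 5 [ -13.4   15.1  -41.6 -133.6  -18.9   57.7] ['2e-04', '2e-05', '2e-20', '9e-28', '1e-26', '4e-27'] [  -4.3    1.2  -43.8 -110.7   -7.4   27.1]
48 12 [  -6.6   14.   -34.5 -109.7  -14.6   33. ] ['1e-04', '3e-06', '6e-24', '2e-29', '3e-26', '2e-22'] [  1.6   1.2 -41.3 -90.3  -7.7   7.3]
48 20 [ -4.   14.3 -31.7 -94.5 -17.6  21.3] ['7e-29', '2e-25', '9e-23', '8e-22', '3e-21', '4e-21'] [ -4.8   2.8 -39.8 -83.4 -18.3  10.3]
48 30 [ -5.   15.6 -29.3 -84.1 -25.4  18.6] ['2e-19', '2e-27', '1e-27', '5e-27', '1e-27', '5e-28'] [-11.7   6.3 -36.3 -76.7 -30.6  15.5]
```

```bash
cat > clr.py <<'E'
import numpy as np
from h import ori
E=np.array([.5439,-.0008]); c,s=np.cos(np.radians(-2.9)),np.sin(np.radians(-2.9))
X=np.array([c,s]);Y=np.array([-s,c])
hood=np.array([[*(E+a*X+b*Y),z] for a in np.linspace(0,.155,20) for b in np.linspace(-.135,.135,28) for z in(.199,.211)])
rc=np.array([.580,-.005])
th=np.linspace(0,2*np.pi,24)
arm=np.array([[*(rc+.018*np.array([np.cos(t),np.sin(t)])),z] for t in th for z in(.055,.07,.085)]+[[*(rc+a*X+b*Y),.095] for a in np.linspace(-.012,.1,20) for b in(-.009,0,.009)])
def box(P,p,R,lo,hi):
    q=(P-p)@R; d=np.maximum(np.maximum(lo-q,q-hi),0); return np.linalg.norm(d,axis=1).min()
def clear(G,tau,psi):
    R=ori(tau,psi); p=np.array(G)
    lo,hi=np.array([-.039,-.0965,-.25]),np.array([.039,.0965,-.047])
    return box(hood,p,R,lo,hi),box(arm,p,R,lo,hi)
E
cat > t3.py <<'E'
from t import *
from clr import clear
b=np.array([.5935,.0837]); u=np.array([np.cos(np.radians(-7)),np.sin(np.radians(-7))])
for lx in (-.014,-.008):
 for z in (.074,.08):
  G=np.r_[b+lx*u,z]
  for tau in (44,48,52):
   for psi in (0,5,10,15,20):
    S=sols(G+.002*ori(tau,psi)[:,2],ori(tau,psi),15)
    U=sols(G+[0,0,.03],ori(tau,psi),15)
    print(lx,z,tau,psi,np.array(clear(G,tau,psi))*1000,[x for x in S],'up',len(U))
E
python3 t3.py
```

```text
-0.014 0.074 44 0 [22.  23.6] [array([  -9.7,   13.6,  -40. , -136.9,   -9.9,   54.3])] up 0
-0.014 0.074 44 5 [15.4 17.6] [] up 0
-0.014 0.074 44 10 [ 9.4 11.7] [] up 0
-0.014 0.074 44 15 [2.  6.1] [] up 0
-0.014 0.074 44 20 [0.  0.6] [array([ 10.3,  12.8, -31.3, -71.3,  -7.1, -11.8])] up 0
-0.014 0.074 48 0 [29.8 24.1] [array([ -16.1,   16.7,  -49.5, -151.7,  -25.8,   75.1])] up 1
-0.014 0.074 48 5 [23.7 17.7] [array([ -13.9,   15.3,  -42.7, -135. ,  -19.9,   59.7])] up 0
-0.014 0.074 48 10 [17.9 11.4] [array([  -9.1,   14.2,  -36.9, -117.5,  -15.9,   41.5])] up 0
-0.014 0.074 48 15 [10.8  5.3] [array([  -5.5,   14. ,  -33.9, -104.3,  -15.6,   28.9])] up 1
-0.014 0.074 48 20 [5.2 0. ] [array([ -4.4,  14.2, -32.3, -95.7, -17.9,  22.9])] up 1
-0.014 0.074 52 0 [37.3 24.7] [array([ -18.5,   20.3,  -54.6, -156. ,  -37.9,   82.3])] up 1
-0.014 0.074 52 5 [31.7 17.9] [array([ -19.1,   19. ,  -49.4, -143.9,  -33.1,   74. ])] up 1
-0.014 0.074 52 10 [26.  11.2] [array([ -17.8,   17.8,  -44.1, -131.3,  -29.3,   63.3])] up 1
-0.014 0.074 52 15 [19.8  4.8] [array([ -15.7,   17. ,  -39.6, -119
[... 2866 characters left out ...]
.6 11.1] [array([  -6.2,   13.4,  -34.7, -112.4,  -13. ,   33.9])] up 0
-0.008 0.08 48 15 [2.6 5.2] [array([ -3. ,  13.3, -32.4, -99.8, -13.5,  22.3])] up 0
-0.008 0.08 48 20 [0. 0.] [array([ -2.5,  13.7, -31.3, -92.3, -16.5,  17.9])] up 1
-0.008 0.08 52 0 [28.9 23.6] [array([ -18. ,   19.1,  -53.1, -155.2,  -35.5,   80.7])] up 1
-0.008 0.08 52 5 [23.4 16.9] [array([ -18.2,   17.8,  -47.7, -142.5,  -30.7,   71.3])] up 1
-0.008 0.08 52 10 [17.6 10.4] [array([ -16.5,   16.7,  -42.3, -129.3,  -27.1,   59.7])] up 1
-0.008 0.08 52 15 [11.6  4.1] [array([ -14.2,   16.1,  -38.1, -117.2,  -25.6,   48.6])] up 1
-0.008 0.08 52 20 [4.7 0. ] [array([ -12.4,   16.1,  -35.1, -107.3,  -26.3,   40.5])] up 1
```

```bash
cat > t4.py <<'E'
from t import *
from clr import clear
np.set_printoptions(precision=3,suppress=True)
b=np.array([.5935,.0837]); u=np.array([np.cos(np.radians(-7)),np.sin(np.radians(-7))])
G=np.r_[b-.011*u,.080]; tau,psi=52,5; R=ori(tau,psi); d=R[:,2]
y=np.array([-18.6,17.6,-48.5,-142.6,-31.2,71.8])
for s in (0,.04,.08,.12,.16):
    y,c=ik(G-d*s,R,y); print('back along d',s,G-d*s,y,'%.0e'%c)
y=np.array([-18.6,17.6,-48.5,-142.6,-31.2,71.8])
for s in (0,.04,.08,.12,.16):
    y,c=ik(G+[-s,0,.03],R,y); print('back horiz',s,y,'%.0e'%c)
for q in [(.47,.09,.25),(.47,0,.25),(.5,.0,.3)]:
  for tt,pp in [(52,5),(40,0),(30,0)]:
    print(q,tt,pp,*sols(q,ori(tt,pp),40))
E
python3 t4.py
```

```text
back along d 0 [0.583 0.085 0.08 ] [ -18.385   17.384  -48.129 -142.188  -30.675   71.188] 6e-20
back along d 0.04 [0.551 0.082 0.105] [ -16.778    9.941  -47.078 -133.63   -23.823   59.999] 5e-30
back along d 0.08 [0.52  0.08  0.129] [ -10.034    1.863  -43.955 -119.722  -13.613   39.819] 3e-21
back along d 0.12 [0.488 0.077 0.154] [   4.66    -4.876  -41.961 -101.006   -0.11    11.213] 2e-03
back along d 0.16 [0.457 0.074 0.179] [   4.135  -10.345  -45.072 -102.659   -0.11    13.168] 2e-02
back horiz 0 [ -13.921   11.032  -42.716 -132.854  -20.399   56.624] 6e-20
back horiz 0.04 [ -15.877    8.18   -47.11  -132.204  -22.278   57.637] 2e-26
back horiz 0.08 [ -17.637    4.922  -50.932 -130.206  -23.398   57.043] 1e-23
back horiz 0.12 [ -18.854    1.008  -54.068 -126.806  -23.454   54.431] 2e-19
back horiz 0.16 [ -18.638   -3.897  -56.353 -121.972  -21.867   49.005] 2e-23
(0.47, 0.09, 0.25) 52 5
(0.47, 0.09, 0.25) 40 0
(0.47, 0.09, 0.25) 30 0 [  45.83   -15.737  -57.514   40.921  -33.197 -167.674]
(0.47, 0, 0.25) 52 5
(0.47, 0, 0.25) 40 0
(0.47, 0, 0.25) 30 0 [  33.418  -18.019  -56.93    33.775  -29.692 -149.901]
(0.5, 0.0, 0.3) 52 5
(0.5, 0.0, 0.3) 40 0
(0.5, 0.0, 0.3) 30 0 [  32.384  -16.715  -47.431   26.857  -36.355 -140.965]
```

```bash
cat > jp.py <<'E'
from ik import *
from h import ori,proj
def path(js,step=8,dist=.04):
    out=[np.array(js[0],float)]
    for a,b in zip(js[:-1],js[1:]):
        a=np.array(a,float);b=np.array(b,float)
        n=1
        while True:
            q=[a+(b-a)*k/n for k in range(n+1)]; f=[fk(x) for x in q]
            m=max(np.linalg.norm(f[k+1][0]-f[k][0]) for k in range(n)); w=max(np.degrees(Ro.from_matrix(f[k][1].T@f[k+1][1]).magnitude()) for k in range(n)); v=max((np.abs(q[k+1]-q[k])/np.array([9,9,11,12,12,12])).max() for k in range(n))
            if m<=dist and w<=step and v<=1: break
            n+=1
        out+=q[1:]
    return out
def rows(js):
    f=[fk(x) for x in js]
    for k in range(len(f)-1):
        dp=f[k][1].T@(f[k+1][0]-f[k][0])/.04; w=np.degrees(Ro.from_matrix(f[k][1].T@f[k+1][1]).as_rotvec())/8
        print([np.round(dp,2).tolist(),np.round(w,2).tolist()])
E
cat > t5.py <<'E'
from jp import *
np.set_printoptions(precision=3,suppress=True)
j0=J[-1]; H=[-19,-2,-55.5,-124,-22.5,51]
H,c=ik(np.array([.46,.085,.11]),ori(52,5),H);print(H,c)
for via in [[],[[-20,-10,-35,-60,-50,-20]],[[-30,-5,-30,-60,-60,-20]],[[-30,0,-40,-100,-50,20]]]:
    P=path([j0]+via+[H]); print(via,len(P))
    for x in P[::2]: p,R=fk(x); print('  ',p,'dir',R[:,2],'x',R[:,0])
E
python3 t5.py
```

```text
[ -18.898    0.724  -54.238 -126.523  -23.406   54.162] 7.713711027627212e-27
[] 21
   [ 0.397 -0.141  0.287] dir [ 0.532 -0.039 -0.846] x [-0.846  0.009 -0.533]
   [ 0.362 -0.126  0.22 ] dir [ 0.455  0.064 -0.888] x [-0.888 -0.044 -0.458]
   [ 0.328 -0.098  0.166] dir [ 0.41   0.173 -0.895] x [-0.899 -0.086 -0.429]
   [ 0.301 -0.059  0.126] dir [ 0.402  0.273 -0.874] x [-0.889 -0.111 -0.444]
   [ 0.286 -0.015  0.1  ] dir [ 0.428  0.352 -0.832] x [-0.863 -0.115 -0.492]
   [0.286 0.029 0.086] dir [ 0.483  0.398 -0.78 ] x [-0.822 -0.1   -0.561]
   [0.3   0.068 0.082] dir [ 0.557  0.406 -0.725] x [-0.77  -0.075 -0.634]
   [0.328 0.096 0.086] dir [ 0.637  0.372 -0.675] x [-0.712 -0.051 -0.7  ]
   [0.367 0.11  0.093] dir [ 0.709  0.299 -0.638] x [-0.659 -0.038 -0.751]
   [0.413 0.107 0.102] dir [ 0.762  0.194 -0.618] x [-0.623 -0.04  -0.781]
   [0.46  0.085 0.11 ] dir [ 0.785  0.069 -0.616] x [-0.613 -0.054 -0.788]
[[-20, -10, -35, -60, -50, -20]] 18
   [ 0.397 -0.141  0.287] dir [ 0.532 -0.039 -0.846] x [-0.846  0.009 -0.533]
   [ 0.361 -0.145  0.238] dir [ 0.44   0.04  -0.897] x [-0.897
[... 1910 characters left out ...]
 x [-0.915 -0.029 -0.402]
   [0.306 0.002 0.13 ] dir [ 0.413  0.443 -0.796] x [-0.885 -0.011 -0.465]
   [0.331 0.037 0.138] dir [ 0.486  0.498 -0.718] x [-0.835  0.021 -0.55 ]
   [0.37  0.062 0.154] dir [ 0.578  0.523 -0.627] x [-0.76   0.065 -0.647]
   [0.419 0.075 0.179] dir [ 0.681  0.51  -0.526] x [-0.658  0.112 -0.745]
   [0.476 0.069 0.21 ] dir [ 0.784  0.457 -0.419] x [-0.532  0.149 -0.834]
   [0.536 0.044 0.245] dir [ 0.878  0.364 -0.311] x [-0.389  0.163 -0.907]
   [0.529 0.058 0.206] dir [ 0.888  0.256 -0.382] x [-0.417  0.1   -0.903]
   [0.504 0.072 0.16 ] dir [ 0.859  0.155 -0.488] x [-0.497  0.026 -0.867]
   [0.46  0.085 0.11 ] dir [ 0.785  0.069 -0.616] x [-0.613 -0.054 -0.788]
```

```bash
cat > t6.py <<'E'
from jp import *
np.set_printoptions(precision=3,suppress=True)
j0=J[-1]; H=[-19,-2,-55.5,-124,-22.5,51]
H,c=ik(np.array([.46,.085,.125]),ori(52,5),H);print(H,c)
P=path([j0,[-30,-5,-30,-60,-60,-20],H])
np.save('P.npy',P)
rows(P)
E
python3 t6.py
```

```text
[ -11.704   -3.346  -50.145 -119.612  -15.102   40.953] 2.146552747391581e-26
[[0.68, -0.31, 0.23], [-0.09, 0.46, 0.02]]
[[0.64, -0.13, 0.24], [-0.2, 0.4, 0.02]]
[[0.57, 0.03, 0.24], [-0.3, 0.32, 0.02]]
[[0.46, 0.17, 0.24], [-0.38, 0.22, 0.0]]
[[0.32, 0.28, 0.24], [-0.44, 0.11, -0.01]]
[[0.15, 0.36, 0.23], [-0.48, -0.01, -0.04]]
[[-0.03, 0.4, 0.22], [-0.49, -0.15, -0.07]]
[[-0.22, 0.4, 0.21], [-0.48, -0.28, -0.1]]
[[-0.41, 0.36, 0.2], [-0.45, -0.41, -0.14]]
[[-0.6, 0.28, 0.18], [-0.38, -0.54, -0.19]]
[[-0.77, 0.17, 0.15], [-0.3, -0.65, -0.24]]
[[-0.91, 0.01, 0.13], [-0.19, -0.74, -0.3]]
[[-0.32, 0.33, 0.78], [0.12, -0.57, -0.32]]
[[-0.19, 0.28, 0.68], [0.23, -0.48, -0.25]]
[[-0.06, 0.24, 0.57], [0.32, -0.37, -0.2]]
[[0.07, 0.22, 0.45], [0.39, -0.24, -0.15]]
[[0.2, 0.2, 0.33], [0.44, -0.1, -0.12]]
[[0.33, 0.19, 0.22], [0.46, 0.05, -0.11]]
[[0.46, 0.19, 0.11], [0.46, 0.2, -0.1]]
[[0.58, 0.2, 0.01], [0.44, 0.34, -0.11]]
[[0.7, 0.22, -0.07], [0.39, 0.47, -0.12]]
```

>>> apply_moves --targets '[[[0.68,-0.31,0.23],[-0.09,0.46,0.02],45],[[0.64,-0.13,0.24],[-0.2,0.4,0.02],45],[[0.57,0.03,0.24],[-0.3,0.32,0.02],45],[[0.46,0.17,0.24],[-0.38,0.22,0.0],45],[[0.32,0.28,0.24],[-0.44,0.11,-0.01],45]]'

```text
time_s: 2.15
tcp_pos: [0.3225, -0.1244, 0.1976]
eef_rot: [169.8, 20.4, -179.9]
contact_force: [-0.8, -1.2, -0.6]
gripper_width: 0.0455
```

```bash
cat > st.py <<'E'
import sys,numpy as np
from h import *
P=np.load('P.npy'); s=r.get_state(); T=T_tool(s)
from ik import fk
k=int(sys.argv[1]); p,R=fk(P[k]); print('t',s['time_s'],'j',s['joints'],'\nP',P[k],'pos',T[:3,3],p,'rot err',np.degrees(Ro.from_matrix(T[:3,:3].T@R).magnitude()),s['contact_force'])
E
python3 st.py 5
```

```text
t 2.15 j [ -0.9368 -19.4478 -43.7773 -14.7043 -46.4487 -78.7574] 
P [ -2.4738 -18.8627 -43.4035 -13.9596 -46.5191 -78.6832] pos [ 0.3225 -0.1244  0.1976] [ 0.3228 -0.137   0.199 ] rot err 1.3654943866288725 [-0.774  -1.1836 -0.5633]
```

Tracks well.

>>> apply_moves --targets '[[[0.15,0.1,0.23],[-0.55,-0.01,-0.04],45],[[-0.03,0.3,0.22],[-0.52,-0.15,-0.07],45],[[-0.22,0.4,0.21],[-0.48,-0.28,-0.1],45],[[-0.41,0.36,0.2],[-0.45,-0.41,-0.14],45],[[-0.6,0.28,0.18],[-0.38,-0.54,-0.19],45]]'

```text
time_s: 2.65
tcp_pos: [0.3701, -0.0546, 0.1995]
eef_rot: [150.0, 32.7, 179.4]
contact_force: [-0.9, 0.2, -1.0]
gripper_width: 0.0448
```

```bash
python3 st.py 10
```

```text
t 2.65 j [-25.3619  -7.0061 -32.9332 -49.1662 -59.1884 -31.7261] 
P [-22.1354  -8.9608 -33.8296 -46.8456 -56.1483 -36.7666] pos [ 0.3701 -0.0546  0.1995] [ 0.3704 -0.0562  0.2005] rot err 2.4136616914676012 [-0.9355  0.1516 -0.9729]
```

>>> apply_moves --targets '[[[-0.77,0.17,0.15],[-0.3,-0.65,-0.24],45],[[-0.91,0.01,0.13],[-0.19,-0.74,-0.3],45],[[-0.32,0.33,0.78],[0.12,-0.57,-0.32],45]]'

```text
time_s: 2.95
tcp_pos: [0.4567, -0.0194, 0.2334]
eef_rot: [144.2, 50.3, 174.9]
contact_force: [0.9, 1.1, -1.1]
gripper_width: 0.0446
```

```bash
python3 st.py 13
```

```text
t 2.95 j [-31.1823  -2.8232 -31.4935 -68.9077 -59.0472  -8.9459] 
P [-27.9672  -4.8162 -32.2384 -66.6236 -55.0113 -13.2275] pos [ 0.4567 -0.0194  0.2334] [ 0.4534 -0.0195  0.229 ] rot err 2.7444570465095874 [ 0.8942  1.1437 -1.1241]
```

Replan the remainder from the actual joints to H.

```bash
cat > goto.py <<'E'
# goto: joint path from actual joints to pose; prints rows
from jp import *
from plant import r
import sys
def go(p,tau,psi,seed=None,via=[],step=8,dist=.04,show=True):
    np.set_printoptions(precision=3,suppress=True)
    s=r.get_state(); j0=s['joints']
    x,c=ik(np.array(p,float),ori(tau,psi),j0 if seed is None else seed)
    P=path([j0]+via+[x],step,dist); np.save('P.npy',P)
    print('t',s['time_s'],'j0',j0,'F',s['contact_force'],'->',x,'cost %.0e'%c,len(P)-1)
    for q in P[1:]: print(fk(q)[0],end=' ')
    print(); rows(P)
E
python3 -c "
from goto import *
go([.46,.085,.125],52,5,[ -11.704,-3.346,-50.145,-119.612,-15.102,40.953])"
```

```text
t 2.95 j0 [-31.182  -2.823 -31.493 -68.908 -59.047  -8.946] F [ 0.894  1.144 -1.124] -> [ -11.704   -3.346  -50.145 -119.612  -15.102   40.953] cost 1e-29 7
[0.481 0.005 0.228] [0.497 0.026 0.22 ] [0.506 0.042 0.208] [0.508 0.055 0.193] [0.5   0.066 0.173] [0.485 0.076 0.151] [0.46  0.085 0.125] 
[[-0.24, 0.24, 0.8], [0.35, -0.52, -0.3]]
[[-0.04, 0.23, 0.65], [0.45, -0.36, -0.22]]
[[0.15, 0.22, 0.48], [0.52, -0.18, -0.17]]
[[0.33, 0.22, 0.31], [0.55, 0.01, -0.13]]
[[0.52, 0.23, 0.15], [0.55, 0.2, -0.12]]
[[0.69, 0.25, 0.0], [0.52, 0.39, -0.12]]
[[0.86, 0.27, -0.13], [0.46, 0.57, -0.14]]
```

>>> apply_moves --targets '[[[-0.24,0.24,0.6],[0.35,-0.52,-0.3],45],[[-0.04,0.23,0.5],[0.45,-0.36,-0.22],45],[[0.15,0.22,0.48],[0.52,-0.18,-0.17],45],[[0.33,0.22,0.31],[0.55,0.01,-0.13],45],[[0.52,0.23,0.15],[0.55,0.2,-0.12],45]]'

```text
time_s: 3.45
tcp_pos: [0.4934, 0.0575, 0.178]
eef_rot: [169.1, 59.7, 179.9]
contact_force: [1.0, 0.5, -0.0]
gripper_width: 0.0449
```

```bash
python3 -c "
from goto import *
go([.46,.085,.125],52,5,[ -11.704,-3.346,-50.145,-119.612,-15.102,40.953])"
```

```text
t 3.45 j0 [ -17.214   -5.053  -45.086 -103.705  -26.315   24.729] F [ 1.036  0.523 -0.031] -> [ -11.704   -3.346  -50.145 -119.612  -15.102   40.953] cost 1e-29 2
[0.481 0.072 0.153] [0.46  0.085 0.125] 
[[0.7, 0.34, 0.12], [0.45, 0.4, -0.12]]
[[0.86, 0.36, -0.01], [0.39, 0.58, -0.15]]
```

>>> apply_moves --targets '[[[0.7,0.34,0.12],[0.45,0.4,-0.12],45],[[0.86,0.36,-0.01],[0.39,0.58,-0.15],45],[[0,0,0],[0,0,0],45]]'

```text
time_s: 3.75
tcp_pos: [0.4552, 0.0877, 0.1211]
eef_rot: [-179.4, 51.4, -174.7]
contact_force: [-0.7, 0.1, -0.1]
gripper_width: 0.045
```

```bash
python3 -c "
from h import *
plan([.46,.085,.125],ori(52,5))
c=cap('wrist','w1.png'); cap('side','s1.png'); cap('top','t1.png')"
```

```text
t 3.75 pos [0.4552 0.0877 0.1211] rot [-179.4297   51.3583 -174.7093] D 0.0068 A 0.75 n 1 j [ -11.6785   -3.2856  -50.8386 -121.1351  -14.7848   42.7593] F [-0.6568  0.1393 -0.0864] w 0.045
[[-0.15, -0.08, 0.03], [-0.04, -0.08, 0.02]]
```

View pics/w1.png

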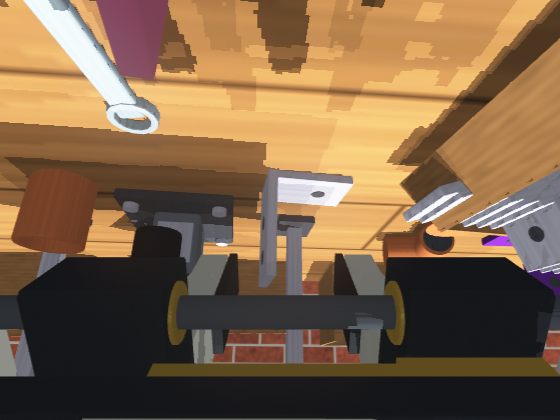

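View pics/s1.png

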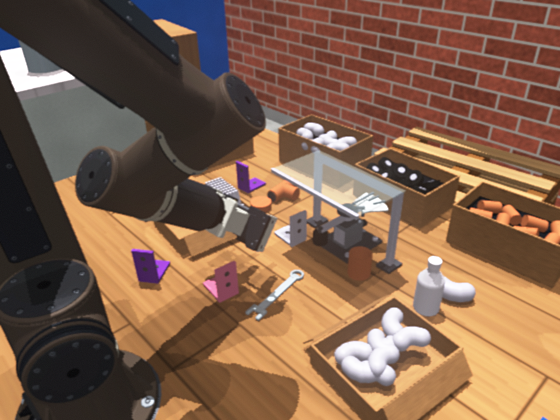

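```bash
python3 - <<'E'
from h import *
c=cap('wrist'); W=cloud(c); P=W.reshape(-1,3)
m=(P[:,2]>.015)&(P[:,2]<.1)&(P[:,0]>.54)&(P[:,0]<.64)&(P[:,1]>.05)&(P[:,1]<.12)
q=P[m];print(m.sum(),q.min(0),q.max(0))
for z in (.03,.05,.07,.085):
    f=q[abs(q[:,2]-z)<.008]
    if len(f): print(z,len(f),f.min(0),f.max(0),np.percentile(f,[5,50,95],axis=0))
for v,u in [(190,268),(220,265),(220,273),(250,266),(270,266),(190,310),(205,340)]: print(u,v,W[v,u])
m=(P[:,2]>.003)&(P[:,2]<.014)&(P[:,0]>.54)&(P[:,0]<.66)&(P[:,1]>.08)&(P[:,1]<.18)
(cc,sz,a)=cv2.minAreaRect(P[m][:,:2].astype(np.float32));print('foot',cc,sz,a)
m=(P[:,2]>.02)&(P[:,2]<.055)&(P[:,0]>.54)&(P[:,0]<.70)&(P[:,1]<-.06)&(P[:,1]>-.16)
print('coupling',P[m].min(0),P[m].max(0))
m=(P[:,2]>.055)&(P[:,2]<.085)&(P[:,0]>.54)&(P[:,0]<.61)&(abs(P[:,1])<.04)
print('roller',m.sum(),P[m].min(0),P[m].max(0))
E
```

```text
1655 [0.5669 0.0771 0.015 ] [0.6184 0.0899 0.0908]
0.03 292 [0.5676 0.0771 0.022 ] [0.6167 0.0898 0.0379] [[0.5683 0.0779 0.0229]
 [0.57   0.0832 0.0298]
 [0.6096 0.0889 0.037 ]]
0.05 318 [0.5674 0.0771 0.0421] [0.6183 0.0894 0.058 ] [[0.5683 0.0778 0.0429]
 [0.5698 0.083  0.0503]
 [0.6098 0.0891 0.0573]]
0.07 347 [0.5673 0.0774 0.062 ] [0.615  0.0897 0.078 ] [[0.5683 0.0781 0.0628]
 [0.5699 0.0834 0.0702]
 [0.6076 0.0894 0.0773]]
0.085 436 [0.5669 0.0771 0.0771] [0.6182 0.0899 0.0908] [[0.5684 0.078  0.078 ]
 [0.5732 0.0835 0.0864]
 [0.613  0.089  0.0906]]
268 190 [0.5773 0.081  0.0232]
265 220 [0.59   0.0796 0.045 ]
273 220 [0.5686 0.0853 0.0527]
266 250 [0.5801 0.0808 0.0736]
266 270 [0.5785 0.0812 0.0898]
310 190 [0.6049 0.1204 0.0085]
340 205 [0.6553 0.1601 0.0008]
foot (0.5963637828826904, 0.11596262454986572) (0.07421039789915085, 0.051531389355659485) 83.46671295166016
coupling [ 0.5841 -0.1407  0.02  ] [ 0.6937 -0.0731  0.055 ]
roller 1747 [ 0.5618 -0.0206  0.0561] [0.5882 0.0151 0.085 ]
```

```bash
python3 -c "
from h import *
plan([.584,.085,.079],ori(52,5))"
```

```text
t 3.95 pos [0.4593 0.0858 0.1246] rot [-179.4413   51.8758 -174.6825] D 0.1328 A 0.39 n 4 j [ -11.8831   -3.3606  -50.4688 -120.6806  -15.0495   42.3604] F [ 0.7095  0.794  -0.5834] w 0.045
[[-0.25, -0.07, 0.79], [-0.01, -0.0, 0.01]]
[[-0.26, -0.07, 0.79], [-0.01, -0.01, 0.0]]
[[-0.25, -0.07, 0.78], [-0.01, -0.0, 0.01]]
[[-0.26, -0.07, 0.79], [-0.01, -0.01, 0.0]]
```

>>> apply_moves --targets '[[[-0.25,-0.07,0.79],[0,0,0],45],[[-0.26,-0.07,0.79],[0,0,0],45],[[-0.12,-0.03,0.4],[0,0,0],45],[[0,0,0],[0,0,0],45]]'

```text
time_s: 4.35
tcp_pos: [0.5447, 0.082, 0.1018]
eef_rot: [-179.1, 52.9, -174.5]
contact_force: [-0.8, 0.5, -0.3]
gripper_width: 0.0451
```

```bash
python3 -c "
from h import *
plan([.584,.085,.079],ori(52,5))
cap('wrist','w2.png')"
```

```text
t 4.35 pos [0.5447 0.082  0.1018] rot [-179.0593   52.8658 -174.462 ] D 0.0455 A 1.06 n 2 j [ -19.46     11.2151  -50.5892 -138.0043  -28.7651   67.3524] F [-0.8387  0.4613 -0.3059] w 0.0451
[[-0.07, -0.0, 0.56], [-0.03, 0.05, 0.02]]
[[-0.07, -0.0, 0.57], [-0.03, 0.06, 0.02]]
```

View pics/w2.png

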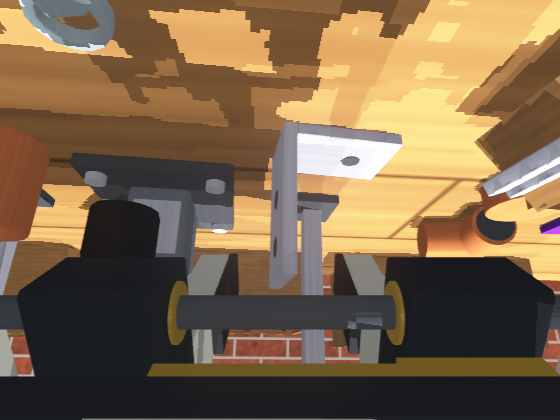

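The leg (≈284,250) sits between the jaw pads, and the roller (≈120,235) is clear on the left. I go in the rest of the way.

>>> apply_moves --targets '[[[-0.07,0,0.56],[-0.03,0.05,0.02],45],[[-0.07,0,0.5],[-0.03,0.06,0.02],45],[[0,0,0],[0,0,0],45]]'

```text
time_s: 4.7
tcp_pos: [0.5815, 0.0843, 0.0826]
eef_rot: [-179.9, 52.2, -174.8]
contact_force: [-0.6, -0.3, 0.2]
gripper_width: 0.0449
```

```bash
python3 -c "
from h import *
plan([.584,.085,.079],ori(52,5))
cap('wrist','w3.png')"
```

```text
t 4.7 pos [0.5815 0.0843 0.0826] rot [-179.8561   52.2063 -174.8491] D 0.0044 A 0.23 n 1 j [ -18.4768   16.9541  -48.1482 -141.804   -30.5619   70.8772] F [-0.5602 -0.2715  0.1597] w 0.0449
[[0.03, 0.01, 0.11], [-0.0, 0.03, 0.01]]
```

View pics/w3.png

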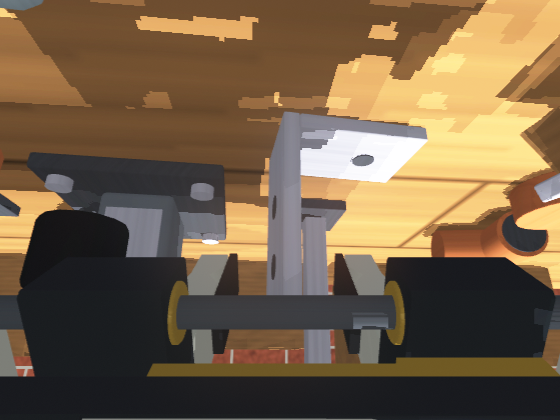

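>>> apply_moves --targets '[[[0.03,0,0.11],[0,0.03,0],30],[[0,0,0],[0,0,0],15],[[0,0,0],[0,0,0],0],[[0,0,0],[0,0,0],0],[[0,0,0],[0,0,0],0]]' --squeeze 12

```text
time_s: 5.25
tcp_pos: [0.5812, 0.0851, 0.0816]
eef_rot: [-179.7, 52.1, -174.6]
contact_force: [0.5, -0.8, 0.3]
gripper_width: 0.0105
```

>>> apply_moves --targets '[[[0,0,0],[0,0,0],0],[[0,0,0],[0,0,0],0],[[0,0,0],[0,0,0],0]]' --squeeze 45

```text
time_s: 5.55
tcp_pos: [0.5809, 0.0851, 0.0816]
eef_rot: [-179.7, 52.1, -174.6]
contact_force: [1.6, 0.8, -1.4]
gripper_width: 0.0077
```

```bash
python3 -c "
from h import *
plan([.584,.085,.110],ori(52,5))
cap('wrist','w4.png')"
```

```text
t 5.55 pos [0.5809 0.0851 0.0816] rot [-179.6796   52.1153 -174.6097] D 0.0286 A 0.27 n 1 j [ -18.4429   17.0808  -48.2854 -142.0479  -30.6795   71.2964] F [ 1.563   0.8488 -1.4323] w 0.0077
[[-0.61, -0.01, -0.38], [-0.0, 0.01, 0.03]]
```

View pics/w4.png

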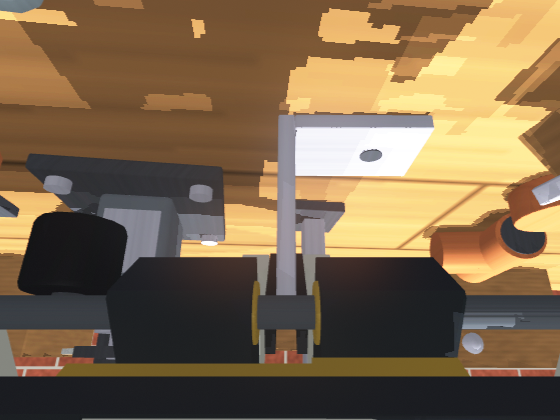

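>>> apply_moves --targets '[[[-0.2,0,-0.17],[0,0,0],0],[[-0.1,0,-0.1],[0,0,0],0]]'

```text
time_s: 5.8
tcp_pos: [0.5773, 0.0847, 0.0945]
eef_rot: [-179.8, 51.7, -174.8]
contact_force: [0.3, 0.3, -4.2]
gripper_width: 0.0075
```

```bash
python3 -c "
from h import *
plan([.45,.085,.12],ori(52,5))
cap('wrist','w5.png')"
cat > t7.py <<'E'
from ik import *
from h import ori
np.set_printoptions(precision=1,suppress=True)
y0=np.array([-18.6,0,-54.5,-126,-23.4,53.4])
y0,c=ik(np.array([.45,.085,.12]),ori(52,5),y0); print(y0,c)
for psi in (45,60,75,90,105):
  y=y0; o=[]
  for k in range(1,9):
    q=np.array([.45,.085,.12])+(np.array([.43,.325,.18])-[.45,.085,.12])*k/8
    y,c=ik(q,ori(52,5+(psi-5)*k/8),y); o.append('%.0e'%c)
  print(psi,o,y, end=' ')
  y,c=ik(np.array([.43,.325,.086]),ori(52,psi),y); print(y,'%.0e'%c)
E
python3 t7.py
```

```text
t 5.8 pos [0.5773 0.0847 0.0945] rot [-179.7817   51.6593 -174.7532] D 0.1299 A 0.37 n 4 j [ -16.4645   13.6101  -45.7741 -137.4658  -25.0846   64.1356] F [ 0.318   0.3419 -4.1806] w 0.0075
[[0.37, 0.07, -0.72], [-0.0, -0.01, 0.0]]
[[0.36, 0.07, -0.72], [-0.0, -0.01, 0.01]]
[[0.37, 0.07, -0.72], [-0.0, -0.01, 0.0]]
[[0.36, 0.08, -0.72], [-0.0, -0.01, 0.01]]
[ -14.1   -3.3  -52.1 -121.1  -17.5   44.3] 1.1994121371977906e-26
45 ['1e-19', '3e-28', '2e-04', '1e-03', '4e-03', '6e-03', '7e-03', '7e-03'] [ 44.8  -3.  -38.7 -65.   -1.2 -24.8] [  12.1   11.7  -42.4 -112.3  -27.5   46.6] 4e-27
60 ['6e-19', '4e-28', '3e-05', '7e-05', '5e-30', '5e-27', '7e-20', '6e-25'] [ 29.   -0.7 -32.9 -68.4 -25.9  -3.4] [ 14.4  13.4 -35.7 -91.3 -34.3  33.7] 3e-30
75 ['3e-29', '1e-29', '7e-22', '1e-19', '1e-19', '4e-22', '9e-25', '2e-28'] [ 20.3   5.1 -27.1 -66.6 -44.5   9.7] [ 14.3  17.  -29.6 -78.2 -44.6  31.4] 4e-30
90 ['4e-27', '7e-28', '2e-19', '2e-30', '2e-21', '4e-25', '5e-28', '2e-28'] [ 17.4  11.1 -20.5 -61.9 -58.4  17.4] [ 14.8  21.3 -22.9 -68.4 -55.   32.2] 1e-20
105 ['2e-23', '2e-25', '3e-28', '3e-19', '1e-23', '5e-27', '5e-28', '9e-28'] [ 17.6  16.9 -13.3 -56.9 -70.1  23.3] [ 16.5  25.7 -15.9 -60.4 -64.9  34.4] 2e-24
```

View pics/w5.png

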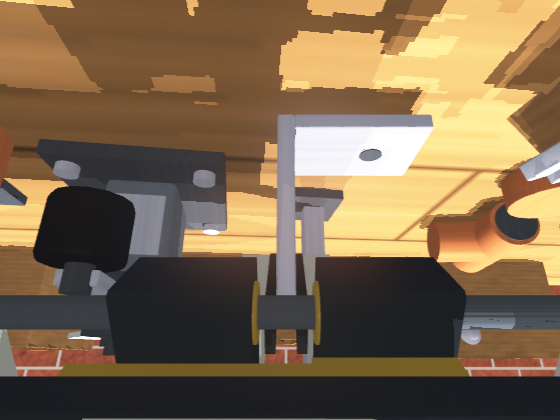

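>>> apply_moves --targets '[[[0.35,0.07,-0.72],[0,0,0],0],[[0.36,0.07,-0.72],[0,0,0],0],[[0.37,0.07,-0.72],[0,0,0],0],[[0.36,0.08,-0.72],[0,0,0],0]]'

```text
time_s: 6.25
tcp_pos: [0.4459, 0.084, 0.1163]
eef_rot: [-179.9, 51.0, -174.9]
contact_force: [-1.4, 2.8, -5.3]
gripper_width: 0.0076
```

```bash
cat > t8.py <<'E'
# pose-interpolated with IK, printing rows
from jp import *
from plant import r
import sys
def cart(wps,n,seedless=True,dist=.04):
    """wps: list of (pos,tau,psi); n: rows per segment; starts from actual"""
    np.set_printoptions(precision=3,suppress=True)
    s=r.get_state(); y=s['joints']; p,R=fk(y); C=R
    print('t',s['time_s'],'pos',p,'rot',s['eef_rot'],'j',y,'F',s['contact_force'],'w',s['gripper_width'])
    # current tau psi
    d=R[:,2]; tau=np.degrees(np.arccos(-d[2])); psi=np.degrees(np.arctan2(d[1],d[0])); print('tau psi',tau,psi)
    cur=(p,tau,psi); f=(p,R)
    for (q,t,ps),m in zip(wps,n):
        q=np.array(q,float)
        for k in range(1,m+1):
            a=k/m; P=cur[0]+(q-cur[0])*a; T=cur[1]+(t-cur[1])*a; S=cur[2]+(ps-cur[2])*a
            y2,c=ik(P,ori(T,S),y); g=(P,ori(T,S))
            dp=f[1].T@(g[0]-f[0])/.04; w=np.degrees(Ro.from_matrix(f[1].T@g[1]).as_rotvec())/8
            print([np.round(dp,2).tolist(),np.round(w,2).tolist()],P,y2,'%.0e dj %.1f'%(c,np.abs(y2-y).max()))
            y=y2; f=g
        cur=(q,t,ps)
E
python3 -c "
from t8 import *
cart([([.46,.20,.17],52,45),([.452,.311,.175],52,88)],[8,6])"
```

```text
t 6.25 pos [0.446 0.084 0.116] rot [-179.888   51.038 -174.918] j [ -12.183   -3.591  -51.379 -119.196  -15.202   41.126] F [-1.402  2.751 -5.294] w 0.007571129508022206
tau psi 51.037674820639516 4.937796911432837
[[-0.18, 0.36, -0.05], [-0.49, -0.02, -0.38]] [0.448 0.099 0.123] [  -2.938   -4.596  -47.398 -107.795  -10.509   26.243] 5e-21 dj 14.9
[[-0.2, 0.35, -0.02], [-0.49, -0.02, -0.39]] [0.449 0.113 0.13 ] [  7.417  -5.274 -44.767 -95.117  -5.897   9.875] 3e-20 dj 16.4
[[-0.22, 0.34, 0.0], [-0.49, -0.02, -0.39]] [0.451 0.128 0.136] [ 18.489  -5.719 -44.076 -81.148  -1.178  -7.937] 1e-05 dj 17.8
[[-0.23, 0.33, 0.02], [-0.49, -0.02, -0.39]] [0.453 0.142 0.143] [ 22.366  -5.993 -43.841 -73.635  -2.144 -14.758] 7e-06 dj 7.5
[[-0.25, 0.31, 0.05], [-0.49, -0.02, -0.39]] [0.455 0.157 0.15 ] [ 18.6    -5.787 -42.146 -74.101  -9.255  -8.98 ] 1e-23 dj 7.1
[[-0.27, 0.29, 0.07], [-0.49, -0.02, -0.39]] [0.456 0.171 0.157] [ 16.343  -5.221 -40.52  -73.338 -15.192  -5.436] 1e-16 dj 5.9
[[-0.28, 0.27, 0.09], [-0.49, -0.02, -0.39]] [0.458 0.186 0.163] [ 14.817  -4.402 -38.775 -72.186 -20.58   -
[... 199 characters left out ...]
0.171] [ 11.75   -0.863 -34.473 -70.528 -32.813   4.851] 8e-20 dj 7.2
[[-0.23, 0.31, 0.26], [-0.71, -0.0, -0.55]] [0.457 0.237 0.172] [ 11.11    1.741 -31.892 -69.32  -38.912   8.694] 2e-24 dj 6.1
[[-0.25, 0.26, 0.29], [-0.71, 0.0, -0.55]] [0.456 0.256 0.172] [ 11.349   4.397 -29.097 -67.722 -44.335  11.681] 3e-27 dj 5.4
[[-0.27, 0.21, 0.31], [-0.71, 0.0, -0.55]] [0.455 0.274 0.173] [ 12.207   7.077 -26.09  -65.919 -49.31   14.112] 7e-29 dj 5.0
[[-0.28, 0.16, 0.33], [-0.71, 0.0, -0.55]] [0.453 0.292 0.174] [ 13.517   9.766 -22.877 -64.007 -53.986  16.161] 4e-30 dj 4.7
[[-0.29, 0.11, 0.34], [-0.71, 0.0, -0.55]] [0.452 0.311 0.175] [ 15.165  12.458 -19.468 -62.047 -58.469  17.937] 6e-31 dj 4.5
```

```bash
python3 -c "
from t8 import *
cart([([.465,.12,.125],52,50),([.46,.2,.165],52,70),([.452,.311,.175],52,88)],[8,4,4])"
```

```text
t 6.25 pos [0.446 0.084 0.116] rot [-179.888   51.038 -174.918] j [ -12.183   -3.591  -51.379 -119.196  -15.202   41.126] F [-1.402  2.751 -5.294] w 0.007571129508022206
tau psi 51.037674820639516 4.937796911432837
[[-0.06, 0.11, 0.04], [-0.55, -0.02, -0.43]] [0.448 0.089 0.117] [  -6.902   -3.462  -47.951 -107.382  -14.184   29.061] 4e-25 dj 12.1
[[-0.07, 0.1, 0.04], [-0.55, -0.02, -0.44]] [0.451 0.093 0.118] [ -4.578  -2.894 -46.011 -98.616 -16.259  22.323] 7e-24 dj 8.8
[[-0.08, 0.09, 0.05], [-0.55, -0.02, -0.44]] [0.453 0.098 0.12 ] [ -4.772  -1.868 -44.577 -92.534 -20.51   20.062] 3e-26 dj 6.1
[[-0.08, 0.08, 0.06], [-0.55, -0.02, -0.44]] [0.455 0.102 0.121] [ -6.001  -0.443 -43.088 -87.965 -25.594  20.106] 6e-22 dj 5.1
[[-0.09, 0.07, 0.07], [-0.55, -0.02, -0.44]] [0.458 0.107 0.122] [ -7.334   1.267 -41.384 -84.152 -30.746  21.076] 2e-22 dj 5.2
[[-0.09, 0.06, 0.07], [-0.55, -0.02, -0.44]] [0.46  0.111 0.123] [ -8.392   3.155 -39.455 -80.748 -35.675  22.353] 8e-25 dj 4.9
[[-0.09, 0.05, 0.08], [-0.55, -0.02, -0.44]] [0.463 0.116 0.124] [ -9.064   5.14  -37.326 -77.6   -40.311  23.6
[... 451 characters left out ...]
 0.155] [ -0.635   7.172 -29.422 -67.284 -51.095  19.974] 3e-31 dj 2.8
[[-0.47, 0.24, 0.19], [-0.49, -0.0, -0.38]] [0.46  0.2   0.165] [  2.039   7.562 -27.288 -65.279 -53.525  18.917] 2e-30 dj 2.7
[[-0.44, 0.28, 0.46], [-0.44, 0.0, -0.35]] [0.458 0.228 0.168] [  5.454   8.588 -25.629 -64.524 -54.603  18.678] 1e-30 dj 3.4
[[-0.45, 0.23, 0.48], [-0.44, 0.0, -0.35]] [0.456 0.256 0.17 ] [  8.789   9.75  -23.775 -63.735 -55.776  18.434] 4e-31 dj 3.3
[[-0.46, 0.18, 0.49], [-0.44, 0.0, -0.35]] [0.454 0.283 0.172] [ 12.029  11.042 -21.723 -62.909 -57.059  18.187] 5e-30 dj 3.2
[[-0.47, 0.13, 0.5], [-0.44, 0.0, -0.35]] [0.452 0.311 0.175] [ 15.165  12.458 -19.468 -62.047 -58.469  17.937] 9e-31 dj 3.1
```

Good; follow this.

>>> apply_moves --targets '[[[-0.06,0.11,0.04],[-0.55,-0.02,-0.43],0],[[-0.07,0.1,0.04],[-0.55,-0.02,-0.44],0],[[-0.08,0.09,0.05],[-0.55,-0.02,-0.44],0],[[-0.08,0.08,0.06],[-0.55,-0.02,-0.44],0],[[-0.09,0.07,0.07],[-0.55,-0.02,-0.44],0]]'

```text
time_s: 6.75
tcp_pos: [0.4457, 0.1091, 0.1194]
eef_rot: [-179.9, 51.5, -145.5]
contact_force: [1.1, 0.5, -4.6]
gripper_width: 0.0081
```

```bash
python3 -c "
from t8 import *
cart([([.465,.12,.125],52,50),([.46,.2,.165],52,70),([.452,.311,.175],52,88)],[3,4,4])"
```

```text
t 6.75 pos [0.446 0.109 0.119] rot [-179.915   51.498 -145.466] j [ -7.85    0.917 -42.227 -83.684 -31.983  22.143] F [ 1.142  0.527 -4.632] w 0.008090486990137976
tau psi 51.497571224901925 34.425851856017935
[[-0.15, -0.02, 0.12], [-0.51, -0.02, -0.39]] [0.452 0.113 0.121] [ -8.68    2.967 -39.993 -80.471 -36.429  23.056] 6e-26 dj 4.4
[[-0.15, -0.03, 0.11], [-0.51, -0.02, -0.4]] [0.459 0.116 0.123] [ -9.172   5.061 -37.586 -77.471 -40.648  24.038] 5e-28 dj 4.2
[[-0.15, -0.05, 0.11], [-0.51, -0.02, -0.4]] [0.465 0.12  0.125] [ -9.349   7.169 -35.03  -74.638 -44.671  24.972] 8e-30 dj 4.0
[[-0.42, 0.35, 0.13], [-0.49, 0.0, -0.38]] [0.464 0.14  0.135] [ -6.304   6.96  -33.284 -71.933 -46.642  22.945] 7e-31 dj 3.0
[[-0.44, 0.31, 0.15], [-0.49, 0.0, -0.38]] [0.463 0.16  0.145] [ -3.408   6.966 -31.418 -69.492 -48.793  21.299] 6e-30 dj 2.9
[[-0.45, 0.28, 0.17], [-0.49, 0.0, -0.38]] [0.461 0.18  0.155] [ -0.635   7.172 -29.422 -67.284 -51.095  19.974] 2e-30 dj 2.8
[[-0.47, 0.24, 0.19], [-0.49, -0.0, -0.38]] [0.46  0.2   0.165] [  2.039   7.562 -27.288 -65.279 -53.525  18.917] 5e-30 dj 2.7
[[-0.44, 0.28, 0.46], [-0.44, 0.0, -0.35]] [0.458 0.228 0.168] [  5.454   8.588 -25.629 -64.524 -54.603  18.678] 1e-30 dj 3.4
[[-0.45, 0.23, 0.48], [-0.44, 0.0, -0.35]] [0.456 0.256 0.17 ] [  8.789   9.75  -23.775 -63.735 -55.776  18.434] 4e-31 dj 3.3
[[-0.46, 0.18, 0.49], [-0.44, 0.0, -0.35]] [0.454 0.283 0.172] [ 12.029  11.042 -21.723 -62.909 -57.059  18.187] 6e-30 dj 3.2
[[-0.47, 0.13, 0.5], [-0.44, 0.0, -0.35]] [0.452 0.311 0.175] [ 15.165  12.458 -19.468 -62.047 -58.469  17.937] 9e-30 dj 3.1
```

>>> apply_moves --targets '[[[-0.25,-0.02,0.1],[-0.51,-0.02,-0.39],0],[[-0.25,-0.03,0.1],[-0.51,-0.02,-0.4],0],[[-0.25,-0.05,0.08],[-0.51,-0.02,-0.4],0],[[-0.42,0.3,0.1],[-0.49,0,-0.38],0],[[-0.44,0.25,0.12],[-0.49,0,-0.38],0]]'

```text
time_s: 7.25
tcp_pos: [0.4621, 0.1597, 0.1517]
eef_rot: [178.7, 51.6, -120.0]
contact_force: [0.4, 0.1, -4.0]
gripper_width: 0.0081
```

```bash
python3 -c "
from t8 import *
cart([([.46,.2,.17],52,75),([.452,.311,.178],52,88)],[3,4])"
```

```text
t 7.25 pos [0.462 0.16  0.152] rot [ 178.65    51.574 -119.955] j [ -2.777   6.54  -30.453 -67.461 -49.995  18.626] F [ 0.43   0.062 -4.008] w 0.008094235150580909
tau psi 51.586625301292536 61.7671319989311
[[-0.29, 0.18, 0.13], [-0.43, -0.01, -0.48]] [0.461 0.173 0.158] [ -1.286   7.305 -28.68  -65.893 -52.596  19.806] 2e-20 dj 2.6
[[-0.31, 0.15, 0.14], [-0.43, -0.02, -0.34]] [0.461 0.187 0.164] [  0.241   8.143 -26.824 -64.426 -55.202  19.978] 2e-20 dj 2.6
[[-0.31, 0.13, 0.15], [-0.43, -0.02, -0.34]] [0.46 0.2  0.17] [  1.805   9.048 -24.885 -63.044 -57.812  20.198] 2e-20 dj 2.6
[[-0.44, 0.23, 0.49], [-0.32, -0.0, -0.25]] [0.458 0.228 0.172] [  5.309   9.621 -23.78  -62.827 -57.866  19.525] 9e-31 dj 3.5
[[-0.45, 0.19, 0.5], [-0.32, 0.0, -0.25]] [0.456 0.256 0.174] [  8.727  10.336 -22.491 -62.559 -58.004  18.847] 2e-30 dj 3.4
[[-0.46, 0.15, 0.5], [-0.32, 0.0, -0.25]] [0.454 0.283 0.176] [ 12.042  11.188 -21.019 -62.236 -58.243  18.169] 1e-30 dj 3.3
[[-0.46, 0.11, 0.51], [-0.32, 0.0, -0.25]] [0.452 0.311 0.178] [ 15.24   12.171 -19.361 -61.855 -58.598  17.494] 2e-30 dj 3.2
```

>>> apply_moves --targets '[[[-0.3,0.18,0.13],[-0.43,0,-0.48],0],[[-0.33,0.15,0.14],[-0.43,-0.02,-0.34],0],[[-0.35,0.13,0.15],[-0.43,-0.02,-0.34],0],[[-0.44,0.23,0.49],[-0.32,0,-0.25],0],[[-0.45,0.19,0.5],[-0.32,0,-0.25],0]]'

```text
time_s: 7.75
tcp_pos: [0.4507, 0.2589, 0.1722]
eef_rot: [179.3, 51.8, -98.0]
contact_force: [0.1, -1.1, -5.0]
gripper_width: 0.0076
```

```bash
python3 -c "
from t8 import *
cart([([.452,.311,.17],52,88)],[3])"
```

```text
t 7.75 pos [0.451 0.259 0.172] rot [179.347  51.776 -97.951] j [  9.318  10.526 -22.462 -62.163 -58.444  18.732] F [ 0.082 -1.142 -4.959] w 0.007558609172160128
tau psi 51.7794283287582 82.88032953809433
[[-0.25, 0.05, 0.35], [-0.17, -0.01, -0.2]] [0.451 0.276 0.171] [ 11.276  11.288 -21.595 -62.264 -58.33   19.066] 1e-21 dj 2.0
[[-0.25, 0.03, 0.35], [-0.17, -0.01, -0.13]] [0.452 0.294 0.171] [ 13.184  12.094 -20.655 -62.333 -58.267  18.877] 5e-22 dj 1.9
[[-0.25, 0.02, 0.35], [-0.17, -0.01, -0.13]] [0.452 0.311 0.17 ] [ 15.039  12.941 -19.643 -62.368 -58.256  18.679] 4e-22 dj 1.9
```

>>> apply_moves --targets '[[[-0.25,0.05,0.35],[-0.17,0,-0.2],0],[[-0.25,0.03,0.35],[-0.17,0,-0.13],0],[[-0.23,0.02,0.32],[-0.17,0,-0.13],0],[[0,0,0],[0,0,0],0]]'

```text
time_s: 8.15
tcp_pos: [0.4466, 0.3134, 0.1656]
eef_rot: [179.2, 51.7, -91.8]
contact_force: [0.0, -0.5, -4.0]
gripper_width: 0.0076
```

```bash
python3 -c "
from t8 import *
cart([([.452,.311,.09],52,88)],[3])
from h import *
cap('wrist','w6.png'); cap('side','s6.png'); t=cap('top','t6.png')
cv2.imwrite('pics/t6z.png',cv2.resize(t['img'][150:290,100:300],None,fx=4,fy=4))
c=cap('wrist'); W=cloud(c); P=W.reshape(-1,3); np.save('W6.npy',W)
"
```

```text
t 8.15 pos [0.447 0.313 0.166] rot [179.195  51.741 -91.838] j [ 15.522  13.307 -19.77  -62.142 -58.467  18.733] F [ 0.001 -0.466 -4.011] w 0.007556411921094412
tau psi 51.74498639058869 89.18694688518647
[[0.51, -0.05, 0.37], [0.04, -0.01, -0.05]] [0.448 0.313 0.14 ] [ 14.675  15.874 -20.553 -63.958 -57.31   23.14 ] 4e-30 dj 4.4
[[0.51, -0.05, 0.37], [0.04, -0.01, 0.03]] [0.45  0.312 0.115] [ 13.791  18.589 -21.19  -65.843 -56.272  27.014] 7e-19 dj 3.9
[[0.51, -0.05, 0.37], [0.04, -0.01, 0.03]] [0.452 0.311 0.09 ] [ 12.877  21.438 -21.683 -67.782 -55.353  30.964] 9e-19 dj 4.0
```

View pics/w6.png

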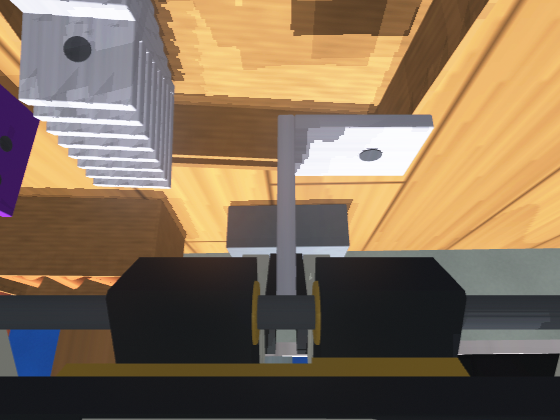

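View pics/s6.png

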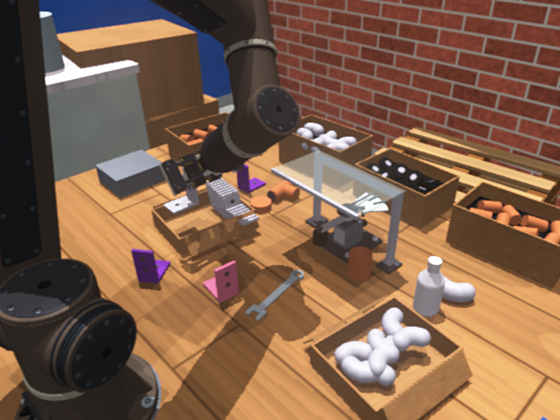

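View pics/t6z.png

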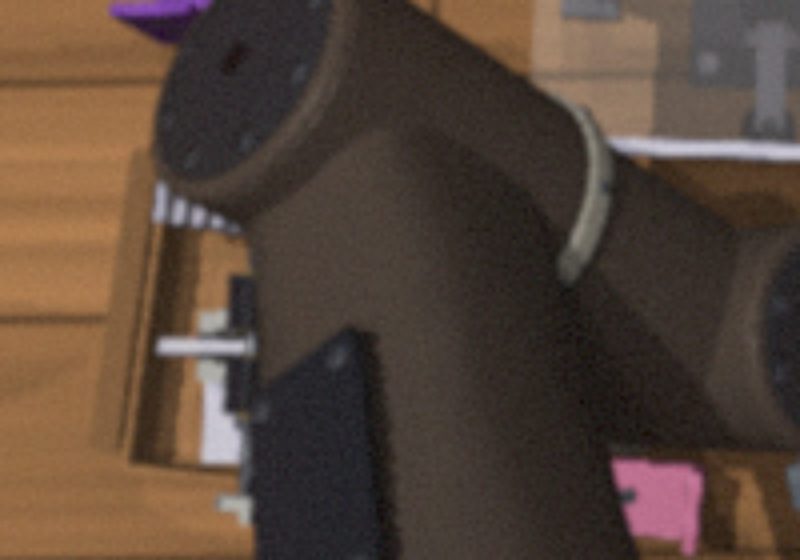

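```bash
cat >> h.py <<'E'
def Rp(yaw): return Ro.from_euler('xyz',[-179.68,52.1,yaw],degrees=True).as_matrix()
E
python3 -c "
from h import *
plan([.458,.311,.096],Rp(-91.5),step=.03)"
```

```text
t 8.35 pos [0.4471 0.3114 0.1662] rot [179.3141  51.7053 -91.944 ] D 0.071 A 0.81 n 3 j [ 15.337   13.1633 -19.844  -62.0858 -58.4346  18.6987] F [-0.3689  0.155  -3.9618] w 0.0079
[[0.46, -0.1, 0.36], [0.03, -0.02, -0.01]]
[[0.46, -0.09, 0.36], [0.03, -0.01, -0.01]]
[[0.46, -0.09, 0.36], [0.02, -0.02, -0.01]]
```

>>> apply_moves --targets '[[[0.46,-0.1,0.36],[0.03,-0.02,0],0],[[0.46,-0.09,0.36],[0.03,-0.01,0],0],[[0.46,-0.09,0.36],[0.02,-0.02,-0.01],0],[[0,0,0],[0,0,0],0]]'

```text
time_s: 8.75
tcp_pos: [0.4594, 0.3083, 0.0959]
eef_rot: [-179.4, 52.1, -91.6]
contact_force: [-0.5, -0.1, -5.0]
gripper_width: 0.0074
```

```bash
python3 -c "
from h import *
plan([.458,.311,.0865],Rp(-91.5),step=.03)
cap('wrist','w7.png')"
```

```text
t 8.75 pos [0.4594 0.3083 0.0959] rot [-179.4373   52.1272  -91.6494] D 0.0098 A 0.37 n 1 j [ 12.5153  21.1674 -20.9887 -67.3059 -55.7878  30.3963] F [-0.5075 -0.1312 -4.9577] w 0.0074
[[0.14, 0.04, 0.19], [-0.05, 0.0, -0.01]]
```

View pics/w7.png

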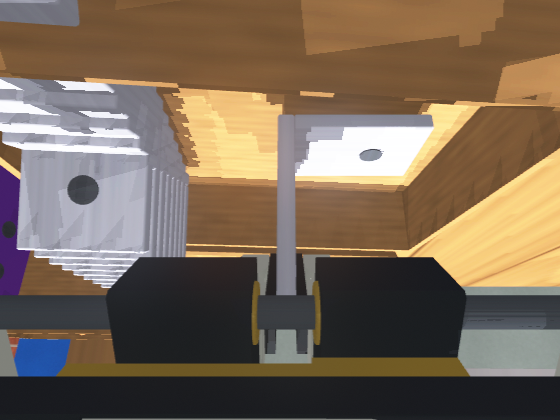

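```bash
python3 - <<'E'
from h import *
c=cap('wrist'); W=cloud(c)
for v in (130,150,170): print(v,[(u,*[round(float(a),3) for a in W[v,u]]) for u in range(380,520,10)])
print([ (u,*np.round(W[200,u],3)) for u in range(190,420,20)])
E
```

```text
130 [(380, 0.416, 0.299, 0.025), (390, 0.412, 0.3, 0.024), (400, 0.407, 0.301, 0.024), (410, 0.402, 0.302, 0.023), (420, 0.397, 0.301, 0.024), (430, 0.392, 0.302, 0.023), (440, 0.375, 0.33, 0.005), (450, 0.369, 0.331, 0.004), (460, 0.365, 0.328, 0.006), (470, 0.364, 0.321, 0.011), (480, 0.364, 0.311, 0.018), (490, 0.362, 0.305, 0.022), (500, 0.361, 0.299, 0.026), (510, 0.361, 0.292, 0.03)]
150 [(380, 0.412, 0.319, 0.024), (390, 0.407, 0.318, 0.024), (400, 0.402, 0.319, 0.024), (410, 0.396, 0.321, 0.023), (420, 0.379, 0.353, 0.004), (430, 0.374, 0.351, 0.005), (440, nan, nan, nan), (450, 0.367, 0.339, 0.012), (460, 0.365, 0.332, 0.017), (470, 0.364, 0.323, 0.022), (480, 0.364, 0.315, 0.027), (490, 0.363, 0.308, 0.031), (500, 0.362, 0.302, 0.035), (510, 0.361, 0.297, 0.038)]
170 [(380, 0.408, 0.341, 0.024), (390, 0.402, 0.342, 0.024), (400, 0.397, 0.341, 0.024), (410, 0.378, 0.379, 0.004), (420, 0.371, 0.379, 0.004), (430, 0.37, 0.366, 0.011), (440, 0.369, 0.354, 0.018), (450, 0.367, 0.344, 0.023), (460, 0.366, 0.335, 0.028), (470, 0.365, 0.326, 0.032), (480, 0.364, 0.317, 0.037), (490, 0.363, 0.312, 0.04), (500, 0.362, 0.305, 0.044), (510, 0.362, 0.298, 0.047)]
[(190, np.float64(0.534), np.float64(0.393), np.float64(0.02)), (210, np.float64(0.52), np.float64(0.394), np.float64(0.019)), (230, np.float64(0.506), np.float64(0.397), np.float64(0.018)), (250, np.float64(0.491), np.float64(0.397), np.float64(0.018)), (270, np.float64(0.476), np.float64(0.399), np.float64(0.017)), (290, np.float64(0.459), np.float64(0.298), np.float64(0.061)), (310, np.float64(0.447), np.float64(0.403), np.float64(0.016)), (330, np.float64(0.432), np.float64(0.406), np.float64(0.015)), (350, np.float64(0.416), np.float64(0.407), np.float64(0.014)), (370, np.float64(0.401), np.float64(0.41), np.float64(0.013)), (390, np.float64(0.386), np.float64(0.41), np.float64(0.013)), (410, np.float64(0.374), np.float64(0.4), np.float64(0.018))]
```

>>> apply_moves --targets '[[[0.14,0,0.11],[-0.05,0,0],0],[[0.03,0,0.025],[0,0,0],0],[[0,0,0],[0,0,0],0]]'

```text
time_s: 9.15
tcp_pos: [0.4618, 0.3092, 0.0932]
eef_rot: [-179.0, 52.3, -90.9]
contact_force: [0.3, 0.2, -4.4]
gripper_width: 0.0076
```

```bash
python3 -c "
from h import *
plan([.4585,.3083,.0845],Rp(-91.5),step=.03)"
```

```text
t 9.15 pos [0.4618 0.3092 0.0932] rot [-179.0254   52.2834  -90.9384] D 0.0093 A 0.44 n 1 j [ 12.3736  21.7477 -20.6793 -67.4826 -55.9922  31.2228] F [ 0.3414  0.2096 -4.3952] w 0.0076
[[0.19, 0.08, 0.11], [-0.03, 0.02, 0.04]]
```

>>> apply_moves --targets '[[[0.13,0.06,0.08],[-0.06,0,0.04],0],[[0.04,0,0.03],[0,0,0],0],[[0,0,0],[0,0,0],0]]'

```text
time_s: 9.45
tcp_pos: [0.4595, 0.3089, 0.0859]
eef_rot: [-179.8, 52.3, -91.3]
contact_force: [0.2, 0.6, -4.3]
gripper_width: 0.0077
```

```bash
python3 -c "
from h import *
plan([.4585,.3083,.0845],Rp(-91.5),step=.03)"
```

```text
t 9.45 pos [0.4595 0.3089 0.0859] rot [-179.757    52.3199  -91.2789] D 0.0018 A 0.36 n 1 j [ 12.1881  22.6303 -20.7742 -67.742  -56.1571  32.0224] F [ 0.1617  0.565  -4.2774] w 0.0077
[[0.04, 0.03, 0.01], [0.03, 0.03, 0.02]]
```

>>> apply_moves --targets '[[[0.04,0,0.03],[0,0,0],0],[[0,0,0],[0,0,0],0]]'

```text
time_s: 9.65
tcp_pos: [0.4601, 0.3093, 0.0861]
eef_rot: [-179.6, 52.5, -91.0]
contact_force: [-0.3, 0.2, -4.8]
gripper_width: 0.0079
```

```bash
python3 -c "
from h import *
plan([.4585,.3083,.083],Rp(-91.5),step=.03)
c=cap('wrist');W=cloud(c);print(W[130,[320,340,400,420]],W[165,[320,340,395]])"
```

```text
t 9.65 pos [0.4601 0.3093 0.0861] rot [-179.561    52.4926  -91.0315] D 0.0036 A 0.55 n 1 j [ 12.0863  22.7302 -20.698  -67.8822 -56.309   32.3306] F [-0.2992  0.2171 -4.8219] w 0.0079
[[0.08, 0.04, 0.03], [0.03, 0.05, 0.04]]
[[0.4448 0.2996 0.0131]
 [0.4351 0.3015 0.012 ]
 [0.4069 0.3008 0.0128]
 [0.3974 0.3011 0.0127]] [[0.4426 0.3351 0.0126]
 [0.4312 0.336  0.0123]
 [0.4004 0.3359 0.0125]]
```

>>> apply_moves --targets '[[[0.06,0,0.04],[0,0,0],0],[[0,0,0],[0,0,0],0]]'

```text
time_s: 9.9
tcp_pos: [0.461, 0.31, 0.086]
eef_rot: [-179.3, 52.7, -90.7]
contact_force: [-0.7, -0.2, -5.2]
gripper_width: 0.0074
```

```bash
python3 -c "
from h import *
plan([.4585,.3083,.083],Rp(-91.5),step=.03)
c=cap('wrist');W=cloud(c);print(W[130,[320,340,400,420]],W[165,[320,340,395]]); print(r.get_state()['contact_force'])"
```

```text
t 9.9 pos [0.461 0.31  0.086] rot [-179.2926   52.7195  -90.7391] D 0.0042 A 0.8 n 1 j [ 11.9512  22.8982 -20.6195 -68.1235 -56.4592  32.7907] F [-0.6695 -0.2368 -5.1656] w 0.0074
[[0.09, 0.06, 0.01], [0.03, 0.08, 0.06]]
[[0.4459 0.3006 0.0129]
 [0.4364 0.3012 0.0126]
 [0.4081 0.3013 0.0127]
 [0.3985 0.3018 0.0125]] [[0.4437 0.3352 0.013 ]
 [0.4324 0.3358 0.0128]
 [0.4014 0.3368 0.0124]]
[ 1.0479  0.7994 -0.6037]
```

>>> apply_moves --targets '[[[0,0,0],[0,0,0],10],[[0,0,0],[0,0,0],14],[[0,0,0],[0,0,0],22],[[0,0,0],[0,0,0],30]]'

```text
time_s: 10.35
tcp_pos: [0.4615, 0.3109, 0.0862]
eef_rot: [-179.3, 52.8, -90.8]
contact_force: [0.7, -0.3, -0.1]
gripper_width: 0.0244
```

```bash
python3 -c "
from h import *
plan([.4585,.23,.148],ori(52,89),step=.04)
cap('wrist','w8.png')"
```

```text
t 10.35 pos [0.4615 0.3109 0.0862] rot [-179.2566   52.7789  -90.7574] D 0.1018 A 0.97 n 3 j [ 11.9942  22.9193 -20.5744 -68.2233 -56.4287  32.7894] F [ 0.7395 -0.2549 -0.1053] w 0.0244
[[-0.0, 0.01, -0.85], [-0.02, 0.03, 0.01]]
[[0.0, 0.01, -0.85], [-0.02, 0.03, 0.0]]
[[0.0, 0.0, -0.85], [-0.03, 0.04, 0.01]]
```

View pics/w8.png

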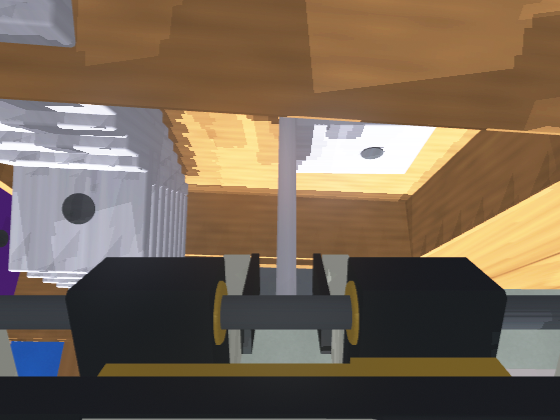

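>>> apply_moves --targets '[[[0,0,0],[0,0,0],32],[[0,0,-0.5],[0,0,0],32],[[0,0,-0.9],[0,0,0],32],[[0,0,-0.9],[0,0,0],32],[[0,0,-0.5],[0,0,0],20]]'

```text
time_s: 10.9
tcp_pos: [0.4568, 0.2184, 0.1551]
eef_rot: [-179.8, 52.7, -91.0]
contact_force: [0.5, 1.0, 0.1]
gripper_width: 0.0281
```

```bash
python3 -c "
from h import *
plan([.4585,.23,.148],ori(52,89),step=.04)
cap('wrist','w9.png'); cap('side','s9.png')
c=cap('wrist');W=cloud(c);P=W.reshape(-1,3)
for z0 in (.02,.03,.04,.05,.06,.07,.08,.09):
    m=(abs(P[:,2]-z0)<.004)&(abs(P[:,0]-.46)<.03)&(abs(P[:,1]-.32)<.05); print(z0,m.sum(),P[m].min(0) if m.any() else '',P[m].max(0) if m.any() else '')
"
```

```text
t 10.9 pos [0.4568 0.2184 0.1551] rot [-179.7593   52.6589  -90.9519] D 0.0137 A 0.69 n 1 j [  3.485   15.7626 -19.5689 -60.0326 -66.1485  27.4421] F [0.4896 0.9619 0.1091] w 0.0281
[[-0.03, -0.04, 0.34], [-0.03, 0.08, 0.0]]
0.02 98 [0.4584 0.2968 0.016 ] [0.4662 0.3008 0.0239]
0.03 100 [0.4584 0.2968 0.026 ] [0.466  0.2999 0.0339]
0.04 103 [0.4584 0.2968 0.0361] [0.4659 0.3    0.044 ]
0.05 103 [0.4584 0.2968 0.0461] [0.4658 0.3001 0.0538]
0.06 108 [0.4584 0.2966 0.0562] [0.4656 0.3    0.064 ]
0.07 118 [0.4583 0.2966 0.066 ] [0.4662 0.3005 0.0739]
0.08 123 [0.4583 0.2959 0.076 ] [0.4662 0.3    0.0837]
0.09 229 [0.4583 0.2966 0.0861] [0.4671 0.3476 0.094 ]
```

View pics/w9.png

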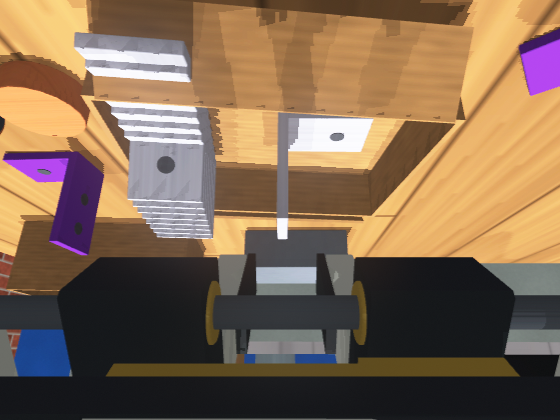

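```bash
cat > t9.py <<'E'
from ik import *
from h import ori
from t import sols
from clr import clear
np.set_printoptions(precision=1,suppress=True)
for tau in (46,50,54):
  for psi in (-15,-8,0,8):
    print(tau,psi,'cl',np.array(clear((.583,-.047,.068),tau,psi))*1000)
    for x in sols((.583,-.05,.068),ori(tau,psi),25):
      o=[];y=x
      for q in [(.583,-.04,.068),(.588,-.015,.068),(.6,.005,.068),(.605,.02,.068)]:
        y,c=ik(np.array(q),ori(tau,psi),y);o.append('%.0e'%c)
      z=x
      for q in [(.583,-.065,.07),(.54,-.065,.09),(.50,-.065,.105),(.46,-.065,.12)]:
        z,c=ik(np.array(q),ori(tau,psi),z);o.append('%.0e'%c)
      print('   ',x,y,z,o)
E
python3 t9.py
```

```text
46 -15 cl [11.3  8.5]
    [ -28.5   16.5  -49.7 -154.9  -23.3   76.2] [ -18.4   18.7  -54.3 -173.9  -29.1   87. ] [ -16.1   -2.9  -45.  -110.1   -0.1   20.8] ['6e-30', '4e-27', '5e-24', '4e-04', '2e-21', '1e-27', '7e-04', '8e-03']
46 -8 cl [20.5 12.7]
    [ -22.8   14.3  -38.5 -126.2  -13.2   47.4] [ -20.5   17.6  -47.3 -155.4  -22.    75.8] [ -8.1  -2.6 -44.  -90.   -0.1   0.1] ['8e-23', '8e-20', '8e-30', '2e-21', '1e-30', '4e-04', '4e-03', '1e-02']
46 0 cl [23.3 17.1]
    [-12.7  13.4 -32.4 -96.7  -9.2  15.7] [ -11.    15.1  -33.4 -116.4   -8.8   34.4] [ -0.7  -3.1 -44.9 -69.   -1.3 -20.6] ['6e-20', '9e-30', '9e-30', '2e-26', '6e-24', '1e-28', '8e-04', '7e-03']
46 8 cl [15.1 20.6]
    [-13.   14.  -31.1 -86.9 -15.   11.7] [ -2.8  14.7 -29.9 -90.3  -7.8   7.9] [ -2.7  -3.5 -43.8 -61.5  -8.7 -21.3] ['3e-30', '3e-30', '7e-26', '2e-28', '2e-27', '7e-20', '2e-25', '3e-23']
50 -15 cl [20.7  8.7]
    [ -30.6   19.7  -54.8 -159.1  -35.3   82.9] [ -19.    21.4  -57.3 -173.9  -38.7   87.8] [ -25.6   -3.7  -48.5 -117.8   -9.2   35. ] ['2e-25', '8e-29', '3e-24', '9e-04', '2e-30', '1e-28', '4e-
[... 687 characters left out ...]
-15 cl [29.8  9. ]
54 -8 cl [37.6 13.7]
    [ -34.7   22.3  -52.5 -146.2  -40.8   79.6] [ -23.7   24.3  -56.3 -162.   -44.9   86.4] [ -36.    -0.9  -51.2 -114.8  -24.7   44.3] ['3e-29', '4e-22', '2e-23', '2e-26', '1e-30', '2e-26', '5e-27', '5e-27']
54 0 cl [40.  18.6]
    [ -33.7   20.2  -44.6 -128.6  -35.    65.7] [ -26.2   22.4  -48.9 -144.4  -37.9   76.7] [ -33.9   -0.   -47.4 -102.   -27.5   35. ] ['2e-21', '1e-28', '3e-27', '9e-25', '2e-22', '3e-28', '4e-27', '9e-29']
54 8 cl [33.  22.5]
    [ -31.2   19.4  -38.3 -112.8  -33.7   52.4] [ -24.7   20.6  -41.1 -126.3  -32.9   61.8] [-34.5   1.9 -44.5 -92.8 -33.1  31.7] ['7e-29', '3e-22', '2e-24', '2e-30', '5e-19', '9e-29', '7e-29', '2e-28']
```

```bash
python3 -c "
from t8 import *
cart([([.47,.12,.13],52,50),([.46,.04,.115],52,20),([.46,-.065,.115],52,0)],[5,4,4])"
```

```text
t 11.05 pos [0.457 0.22  0.155] rot [-179.679   52.713  -90.979] j [  3.544  15.816 -19.598 -60.193 -65.999  27.52 ] F [ 0.313  1.307 -0.199] w 0.021370092394410872
tau psi 52.714105859710926 88.61691087133597
[[0.4, -0.07, -0.32], [0.77, 0.02, 0.62]] [0.46 0.2  0.15] [  0.678  13.839 -22.916 -62.568 -61.848  26.429] 2e-27 dj 4.2
[[0.39, -0.14, -0.31], [0.77, 0.02, 0.59]] [0.462 0.18  0.145] [ -2.015  11.931 -26.065 -65.095 -57.651  25.602] 3e-27 dj 4.2
[[0.38, -0.2, -0.29], [0.76, 0.02, 0.59]] [0.465 0.16  0.14 ] [ -4.503  10.104 -29.035 -67.799 -53.382  24.8  ] 7e-26 dj 4.3
[[0.36, -0.26, -0.26], [0.76, 0.02, 0.59]] [0.467 0.14  0.135] [ -6.753   8.378 -31.815 -70.72  -49.01   24.045] 2e-24 dj 4.4
[[0.33, -0.32, -0.23], [0.76, 0.02, 0.59]] [0.47 0.12 0.13] [ -8.745   6.78  -34.391 -73.912 -44.515  23.387] 2e-22 dj 4.5
[[0.33, -0.27, -0.28], [0.74, 0.0, 0.58]] [0.467 0.1   0.126] [-10.869   4.949 -37.138 -77.365 -40.396  23.226] 2e-21 dj 4.1
[[0.31, -0.33, -0.24], [0.74, 0.0, 0.58]] [0.465 0.08  0.122] [-12.889   3.289 -39.666 -81.198 -36.267  23.387] 2e-19 dj 4.1
[[0.28, -0.37, -0.21], [0.74, 0.0, 0.58]] [0.463 0.06  0.119] [-14.934   1.861 -41.983 -85.573 -32.228  24.144] 1e-30 dj 4.4
[[0.25, -0.41, -0.17], [0.74, 0.0, 0.58]] [0.46  0.04  0.115] [-17.291   0.754 -44.14  -90.76  -28.52   25.984] 4e-28 dj 5.2
[[0.14, -0.62, -0.18], [0.49, 0.0, 0.38]] [0.46  0.014 0.115] [-20.248   0.159 -44.78  -92.363 -27.076  26.166] 6e-22 dj 3.0
[[0.1, -0.63, -0.13], [0.49, 0.0, 0.38]] [ 0.46  -0.013  0.115] [-23.172  -0.267 -45.276 -94.14  -25.613  26.511] 4e-21 dj 2.9
[[0.07, -0.65, -0.09], [0.49, -0.0, 0.38]] [ 0.46  -0.039  0.115] [-26.09   -0.512 -45.644 -96.161 -24.16   27.115] 6e-21 dj 2.9
[[0.04, -0.65, -0.05], [0.49, 0.0, 0.38]] [ 0.46  -0.065  0.115] [-29.05   -0.566 -45.908 -98.513 -22.762  28.1  ] 8e-22 dj 3.0
```

>>> apply_moves --targets '[[[0.3,-0.07,-0.4],[0.77,0.02,0.62],0],[[0.38,-0.14,-0.31],[0.77,0.02,0.59],0],[[0.38,-0.2,-0.29],[0.76,0.02,0.59],0],[[0.36,-0.26,-0.26],[0.76,0.02,0.59],0],[[0.33,-0.32,-0.23],[0.76,0.02,0.59],0]]' --squeeze 20

```text
time_s: 11.55
tcp_pos: [0.4695, 0.1183, 0.1329]
eef_rot: [179.8, 51.8, -131.4]
contact_force: [0.6, -0.5, 1.4]
gripper_width: 0.0005
```

```bash
python3 -c "
from t8 import *
cart([([.46,.04,.12],52,20),([.46,-.065,.118],52,0)],[5,4])"
```

```text
t 11.55 pos [0.469 0.118 0.133] rot [ 179.756   51.778 -131.366] j [ -8.23    5.814 -34.685 -73.632 -43.478  21.576] F [ 0.564 -0.512  1.428] w 0.00045426574096240057
tau psi 51.778559679457786 48.94526224081835
[[0.25, -0.22, -0.22], [0.57, -0.01, 0.42]] [0.468 0.103 0.13 ] [ -9.802   4.341 -36.776 -76.19  -40.251  21.464] 1e-23 dj 3.2
[[0.24, -0.25, -0.2], [0.57, -0.01, 0.45]] [0.466 0.087 0.128] [-11.275   2.959 -38.732 -78.939 -36.983  21.296] 7e-22 dj 3.3
[[0.22, -0.28, -0.18], [0.57, -0.01, 0.45]] [0.464 0.071 0.125] [-12.688   1.693 -40.549 -81.942 -33.7    21.36 ] 4e-20 dj 3.3
[[0.2, -0.31, -0.15], [0.57, -0.01, 0.45]] [0.462 0.056 0.123] [-14.126   0.579 -42.233 -85.295 -30.466  21.819] 7e-30 dj 3.4
[[0.18, -0.33, -0.13], [0.57, -0.01, 0.45]] [0.46 0.04 0.12] [-15.748  -0.34  -43.806 -89.144 -27.415  22.937] 1e-29 dj 3.8
[[0.15, -0.62, -0.17], [0.49, 0.0, 0.38]] [0.46  0.014 0.119] [-18.705  -0.851 -44.441 -90.797 -25.933  23.212] 1e-20 dj 3.0
[[0.11, -0.63, -0.13], [0.49, 0.0, 0.38]] [ 0.46  -0.013  0.119] [-21.663  -1.183 -44.934 -92.644 -24.462  23.696] 3e-20 dj 3.0
[[0.08, -0.65, -0.08], [0.49, -0.0, 0.38]] [ 0.46  -0.039  0.118] [-24.657  -1.324 -45.302 -94.76  -23.033  24.489] 3e-20 dj 3.0
[[0.05, -0.65, -0.04], [0.49, 0.0, 0.38]] [ 0.46  -0.065  0.118] [-27.737  -1.267 -45.57  -97.233 -21.697  25.717] 1e-21 dj 3.1
```

>>> apply_moves --targets '[[[0.25,-0.22,-0.22],[0.57,0,0.42],0],[[0.24,-0.25,-0.2],[0.57,0,0.45],0],[[0.22,-0.28,-0.18],[0.57,0,0.45],0],[[0.2,-0.31,-0.15],[0.57,0,0.45],0],[[0.18,-0.33,-0.13],[0.57,0,0.45],0]]'

```text
time_s: 12.05
tcp_pos: [0.4548, 0.0379, 0.1173]
eef_rot: [179.8, 51.5, -161.6]
contact_force: [0.2, 0.5, -0.5]
gripper_width: 0.0006
```

>>> apply_moves --targets '[[[0.15,-0.62,-0.17],[0.49,0,0.38],0],[[0.11,-0.63,-0.13],[0.49,0,0.38],0],[[0.08,-0.65,-0.08],[0.49,0,0.38],0],[[0.05,-0.65,-0.04],[0.49,0,0.38],0],[[0,0,0],[0,0,0],0]]'

```text
time_s: 12.55
tcp_pos: [0.4478, -0.0685, 0.113]
eef_rot: [180.0, 51.2, 177.9]
contact_force: [-0.8, 0.6, 0.6]
gripper_width: 0.0001
```

```bash
python3 -c "
from t8 import *
cart([([.54,-.068,.09],52,0),([.583,-.06,.069],52,0)],[3,2])
from h import *
c=cap('wrist','w10.png'); s=cap('side','s10.png'); t=cap('top','t10.png')
cv2.imwrite('pics/s10z.png',cv2.resize(s['img'][150:290,270:420],None,fx=5,fy=4,interpolation=cv2.INTER_CUBIC))
cv2.imwrite('pics/t10z.png',cv2.resize(t['img'][90:210,220:370],None,fx=5,fy=5,interpolation=cv2.INTER_CUBIC))
W=cloud(c);P=W.reshape(-1,3)
m=(P[:,2]>.056)&(P[:,2]<.084)&(P[:,0]>.54)&(P[:,0]<.62)&(abs(P[:,1])<.04); print('roller',m.sum(),P[m].min(0),P[m].max(0))
m=(P[:,2]>.015)&(P[:,2]<.055)&(P[:,0]>.54)&(P[:,0]<.645)&(P[:,1]<-.06)&(P[:,1]>-.16); print('coup',m.sum(),P[m].min(0),P[m].max(0))
"
```

```text
t 12.55 pos [ 0.448 -0.068  0.113] rot [179.989  51.175 177.9  ] j [-27.667  -2.15  -46.672 -97.74  -19.846  24.92 ] F [-0.849  0.589  0.645] w 0.00012238801787726902
tau psi 51.174834082282814 -2.085405291057359
[[-0.33, 0.03, 0.72], [-0.07, -0.03, -0.06]] [ 0.479 -0.068  0.105] [ -30.263    2.781  -45.279 -103.821  -22.886   33.916] 1e-23 dj 9.0
[[-0.33, 0.02, 0.72], [-0.07, -0.03, -0.05]] [ 0.509 -0.068  0.098] [ -31.137    7.192  -43.696 -108.668  -24.825   40.421] 2e-28 dj 6.5
[[-0.33, 0.01, 0.72], [-0.07, -0.03, -0.05]] [ 0.54  -0.068  0.09 ] [ -31.02    11.135  -41.825 -112.498  -26.075   45.07 ] 2e-30 dj 4.6
[[-0.12, 0.1, 0.59], [0.0, 0.0, 0.0]] [ 0.561 -0.064  0.08 ] [ -31.226   14.566  -41.385 -117.604  -27.452   50.976] 7e-29 dj 5.9
[[-0.12, 0.1, 0.59], [0.0, 0.0, 0.0]] [ 0.583 -0.06   0.069] [ -31.018   17.811  -40.836 -122.267  -28.701   56.061] 1e-29 dj 5.1
roller 567 [ 0.562 -0.021  0.056] [0.586 0.013 0.068]
coup 2507 [ 0.584 -0.127  0.015] [ 0.61  -0.074  0.055]
```

View pics/w10.png

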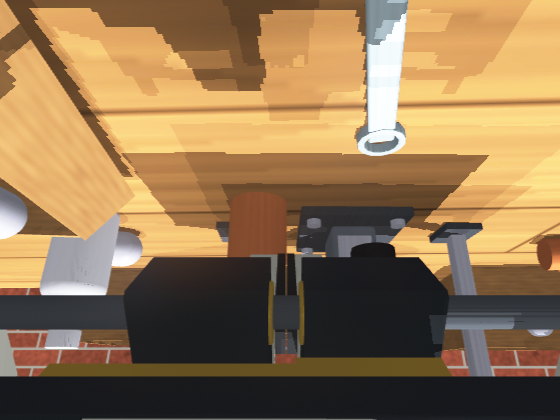

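View pics/s10z.png

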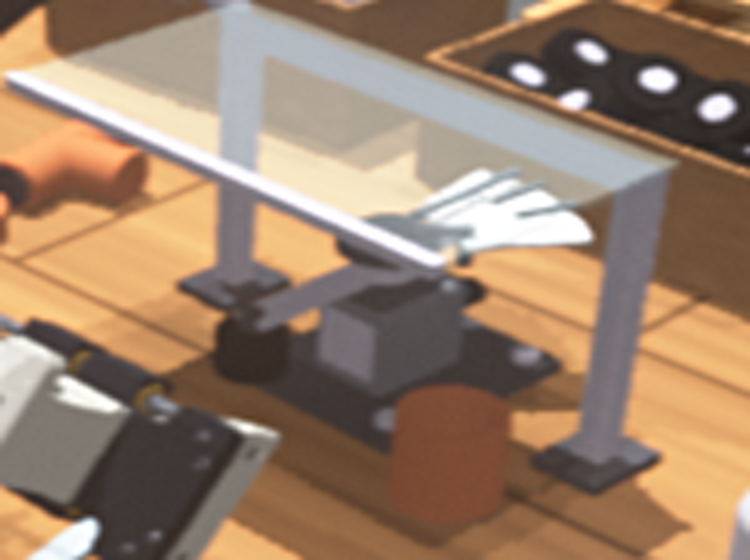

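View pics/t10z.png

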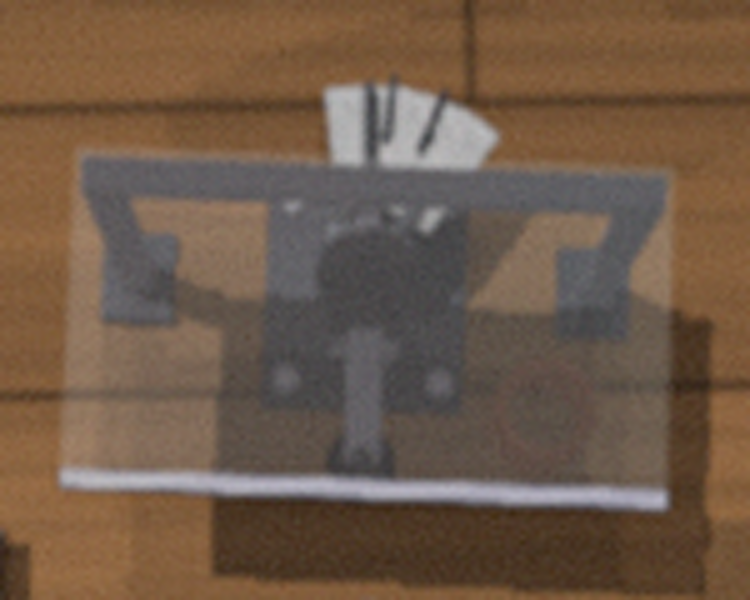

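```bash
python3 - <<'E'
from h import *
s=r.get_state(); T=T_tool(s)
c=cap('wrist'); W=cloud(c)
q=(W-T[:3,3])@T[:3,:3]
for v,us in [(258,range(255,320,5)),(262,range(140,450,15)),(280,range(110,460,15)),(300,range(110,460,15)),(340,range(110,460,20))]:
    print(v,[(u,*np.round(1000*q[v,u]).astype(int).tolist()) for u in us if np.isfinite(q[v,u,0])])
# side view too
c=cap('side');W=cloud(c);q=(W-T[:3,3])@T[:3,:3];Q=q.reshape(-1,3)
m=(abs(Q[:,0])<.06)&(abs(Q[:,1])<.12)&(Q[:,2]<.03)&(Q[:,2]>-.2)
Q=Q[m]
for z in np.arange(-.15,.03,.01):
    k=abs(Q[:,2]-z)<.005
    if k.any(): print(round(z,3),k.sum(),Q[k].min(0),Q[k].max(0))
E
```

```text
258 [(255, 38, -7, -55), (260, 38, -6, -54), (265, 38, -5, -55), (270, 38, -4, -54), (275, 10, -4, 9), (280, 9, -2, 11), (285, -142, -1, 356), (290, 9, 2, 12), (295, 11, 4, 8), (300, 11, 7, 8), (305, 38, 5, -54), (310, 38, 7, -56), (315, 38, 8, -54)]
262 [(140, -157, -223, 375), (155, 38, -32, -57), (170, 38, -29, -56), (185, 38, -25, -57), (200, 38, -21, -57), (215, 38, -17, -57), (230, 38, -13, -57), (245, 38, -10, -57), (260, 38, -6, -57), (275, 10, -4, 4), (290, 9, 2, 7), (305, 38, 5, -57), (320, 38, 9, -56), (335, 38, 13, -58), (350, 38, 16, -56), (365, 39, 20, -59), (395, 38, 28, -56), (410, 38, 31, -57), (425, -157, 213, 375), (440, -157, 236, 376)]
280 [(110, -202, -287, 402), (125, -201, -262, 401), (140, 38, -32, -67), (155, 37, -29, -66), (170, 38, -25, -67), (185, 38, -22, -67), (200, 38, -19, -67), (215, 37, -16, -65), (230, 38, -12, -67), (245, 38, -9, -67), (260, 38, -5, -67), (275, 5, -4, -2), (290, 9, 2, -10), (305, 38, 5, -66), (320, 38, 8, -67), (335, 37, 12, -65), (350, 37, 15, -66), (365, 38, 18, -66), (380, 38, 21, -67), (395, 38, 25, -67), (410, 38, 28, -66), (
[... 968 characters left out ...]
[ 0.0374  0.0086 -0.1451]
-0.14 162 [-0.0406 -0.0518 -0.145 ] [ 0.0375  0.0078 -0.1351]
-0.13 112 [-0.0233 -0.052  -0.1349] [ 0.0205 -0.0223 -0.1252]
-0.12 84 [-0.0252 -0.0524 -0.1249] [ 0.02   -0.0373 -0.115 ]
-0.11 87 [-0.0235 -0.0516 -0.1146] [ 0.0211 -0.0355 -0.1052]
-0.1 108 [-0.0262 -0.0515 -0.1048] [ 0.0237 -0.019  -0.0951]
-0.09 955 [-0.0405 -0.0986 -0.095 ] [ 0.0379  0.0977 -0.085 ]
-0.08 126 [-0.0406 -0.0982 -0.0849] [ 0.0372  0.0931 -0.075 ]
-0.07 344 [-0.0406 -0.0951 -0.075 ] [ 0.0375  0.0855 -0.065 ]
-0.06 195 [-0.0405 -0.09   -0.065 ] [ 0.0373  0.0872 -0.0551]
-0.05 99 [-0.0402 -0.0897 -0.0549] [ 0.0372  0.0828 -0.0464]
0.01 3 [-0.0126  0.0037  0.007 ] [-0.0121  0.0079  0.0118]
```

```bash
python3 -c "
from t8 import *
cart([([.53,-.06,.105],52,0),([.575,-.057,.081],52,0)],[3,2])"
```

```text
t 12.8 pos [ 0.448 -0.067  0.113] rot [179.99   51.216 178.225] j [-27.444  -2.144 -46.621 -97.631 -19.928  24.866] F [-0.898 -0.654 -1.245] w 0.00034936524092834745
tau psi 51.2163498783834 -1.7617775056599148
[[-0.37, 0.08, 0.57], [-0.06, -0.03, -0.05]] [ 0.476 -0.064  0.111] [ -28.067    1.271  -45.    -101.764  -21.191   30.121] 5e-29 dj 5.3
[[-0.37, 0.07, 0.57], [-0.06, -0.03, -0.05]] [ 0.503 -0.062  0.108] [ -27.939    4.384  -43.258 -105.217  -21.955   34.107] 3e-19 dj 4.0
[[-0.37, 0.06, 0.58], [-0.06, -0.03, -0.05]] [ 0.53  -0.06   0.105] [ -27.329    7.237  -41.355 -108.042  -22.363   37.052] 8e-22 dj 2.9
[[-0.11, 0.04, 0.63], [0.0, 0.0, 0.0]] [ 0.552 -0.058  0.093] [ -28.732   11.21   -40.913 -113.844  -24.466   44.55 ] 3e-27 dj 7.5
[[-0.11, 0.04, 0.63], [0.0, 0.0, 0.0]] [ 0.575 -0.057  0.081] [ -29.406   14.964  -40.37  -118.996  -26.254   50.851] 2e-28 dj 6.3
```

>>> apply_moves --targets '[[[-0.37,0.08,0.57],[-0.06,-0.03,-0.05],0],[[-0.37,0.07,0.57],[-0.06,-0.03,-0.05],0],[[-0.37,0.06,0.58],[-0.06,-0.03,-0.05],0],[[0,0,0],[0,0,0],0]]'

```text
time_s: 13.2
tcp_pos: [0.5336, -0.0558, 0.1057]
eef_rot: [-179.8, 52.1, -179.2]
contact_force: [-1.0, -0.2, 0.4]
gripper_width: 0.0003
```

```bash
python3 -c "
from t8 import *
cart([([.575,-.058,.081],52,0)],[2])
from h import *
s=cap('side','s11.png')
cv2.imwrite('pics/s11z.png',cv2.resize(s['img'][150:290,270:420],None,fx=5,fy=4,interpolation=cv2.INTER_CUBIC))
"
```

```text
t 13.2 pos [ 0.534 -0.056  0.106] rot [-179.843   52.091 -179.209] j [ -26.649    7.393  -41.017 -107.923  -22.306   36.944] F [-1.042 -0.162  0.388] w 0.00026754580084383385
tau psi 52.0907952396406 0.5917696940011147
[[-0.07, -0.03, 0.6], [0.03, 0.01, 0.04]] [ 0.554 -0.057  0.093] [ -28.402   11.273  -40.683 -113.63   -24.411   44.271] 8e-27 dj 7.3
[[-0.08, -0.03, 0.6], [0.03, 0.01, 0.02]] [ 0.575 -0.058  0.081] [ -29.451   14.961  -40.283 -118.775  -26.234   50.646] 5e-28 dj 6.4
```

View pics/s11z.png

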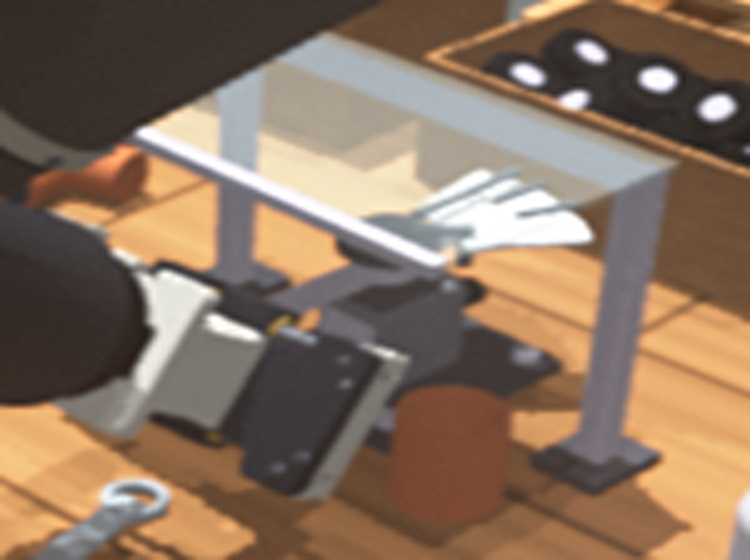

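>>> apply_moves --targets '[[[-0.07,-0.03,0.6],[0.03,0,0.04],0],[[-0.08,-0.03,0.58],[0.03,0,0.02],0],[[0,0,0],[0,0,0],0]]'

```text
time_s: 13.55
tcp_pos: [0.5729, -0.0548, 0.081]
eef_rot: [-179.8, 52.1, -179.6]
contact_force: [-0.7, -0.0, 0.6]
gripper_width: 0.0005
```

```bash
cat > look.py <<'E'
import sys
from h import *
n=sys.argv[1]
s=r.get_state(); print('t',round(s['time_s'],2),'pos',s['tcp_pos'],'rot',s['eef_rot'],'F',s['contact_force'],'j',s['joints'])
t=cap('top')
cv2.imwrite(f'pics/t{n}z.png',cv2.resize(t['img'][100:200,240:350],None,fx=7,fy=6,interpolation=cv2.INTER_CUBIC))
if len(sys.argv)>2:
    c=cap('wrist',f'w{n}.png')
    s2=cap('side'); cv2.imwrite(f'pics/s{n}z.png',cv2.resize(s2['img'][150:290,270:420],None,fx=5,fy=4,interpolation=cv2.INTER_CUBIC))
E
python3 look.py 12 1
```

```text
t 13.55 pos [ 0.5729 -0.0548  0.081 ] rot [-179.8499   52.0704 -179.5584] F [-0.6798 -0.0338  0.6478] j [ -29.5212   14.9119  -40.6988 -119.078   -26.6254   51.3748]
```

View pics/t12z.png

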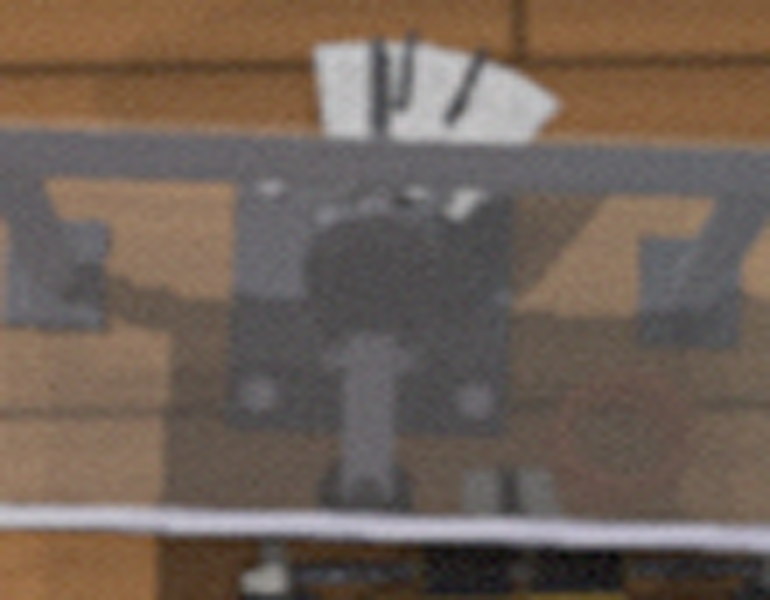

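View pics/w12.png

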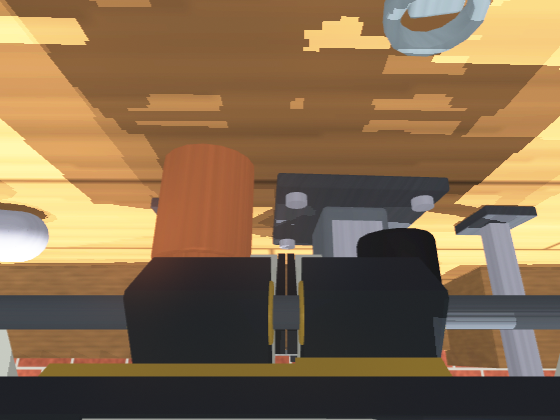

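View pics/s12z.png

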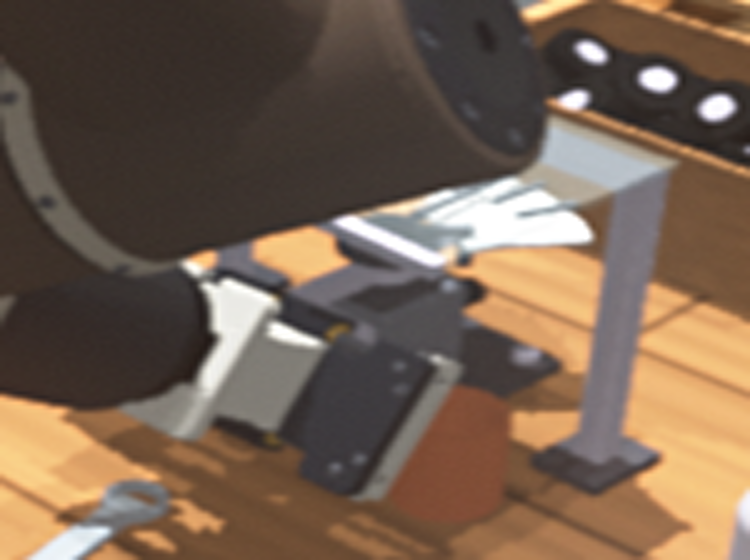

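>>> apply_moves --targets '[[[0,0.2,0],[0,0,0],0],[[0,0.15,0],[0,0,0],0]]'

```text
time_s: 13.9
tcp_pos: [0.5707, -0.0394, 0.0838]
eef_rot: [-179.6, 52.2, -179.2]
contact_force: [0.8, -0.2, -0.1]
gripper_width: 0.0003
```

```bash
python3 look.py 13
```

```text
t 13.9 pos [ 0.5707 -0.0394  0.0838] rot [-179.5623   52.2416 -179.2025] F [ 0.7869 -0.2204 -0.1096] j [ -28.7668   14.4323  -42.1429 -122.0197  -26.8865   54.1302]
```

View pics/t13z.png

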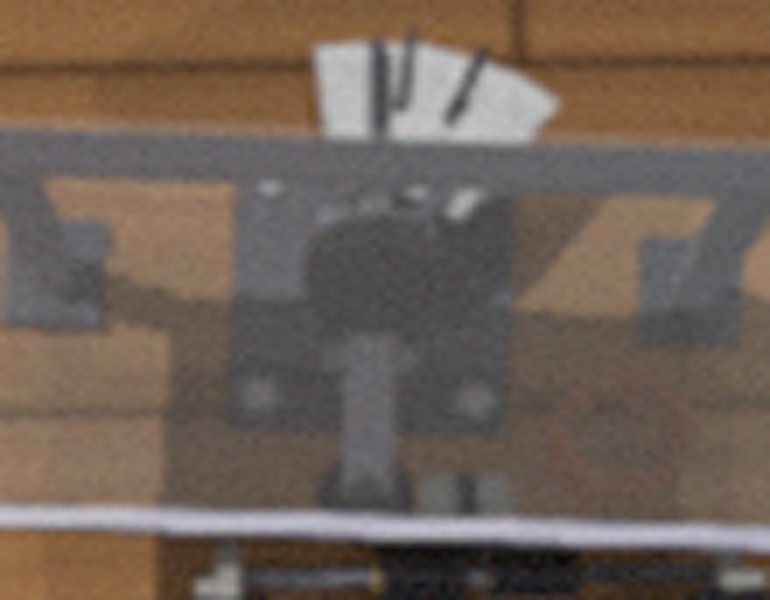

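>>> apply_moves --targets '[[[0,0,0.2],[0,0,0],0],[[0,0.1,0.03],[0,0,0],0],[[0,0.15,0.03],[0,0,0],0]]'

```text
time_s: 14.25
tcp_pos: [0.5782, -0.0273, 0.079]
eef_rot: [-179.4, 52.4, -179.0]
contact_force: [-0.3, -0.2, 0.8]
gripper_width: 0.0005
```

```bash
python3 look.py 14
```

```text
t 14.25 pos [ 0.5782 -0.0273  0.079 ] rot [-179.4337   52.3613 -179.0363] F [-0.319  -0.2482  0.8101] j [ -28.6516   16.1072  -43.3794 -126.8874  -28.5875   59.5851]
```

View pics/t14z.png

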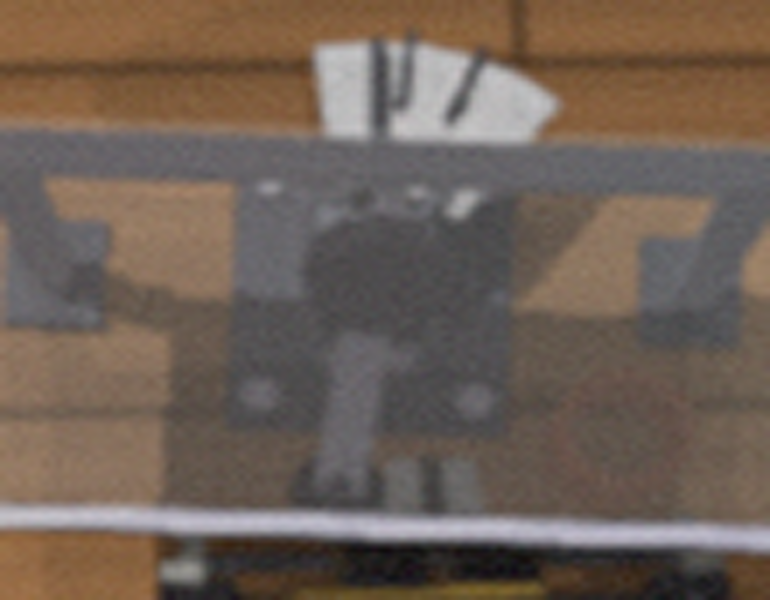

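>>> apply_moves --targets '[[[0,0.12,0.02],[0,0,0],0],[[0,0,0],[0,0,0],0]]'

```text
time_s: 14.5
tcp_pos: [0.5782, -0.021, 0.0786]
eef_rot: [-179.5, 52.3, -179.1]
contact_force: [0.1, -1.0, 0.2]
gripper_width: 0.0007
```

```bash
cat > ptr.py <<'E'
from h import *
import sys
s=r.get_state(); t=cap('top')
g=cv2.cvtColor(t['img'],cv2.COLOR_BGR2GRAY).astype(int)
print('t',round(s['time_s'],2),'pos',s['tcp_pos'],'rot',s['eef_rot'],'F',s['contact_force'],'theta~',np.arcsin((s['tcp_pos'][1]+.036)/.09))
for v in (109,112,115,118,120): print(v,g[v,284:322].tolist())
E
python3 ptr.py
```

```text
t 14.5 pos [ 0.5782 -0.021   0.0786] rot [-179.4811   52.3475 -179.0653] F [ 0.0816 -0.9725  0.2417] theta~ 0.16749364589590363
109 [110, 167, 186, 187, 191, 188, 194, 189, 159, 105, 80, 124, 169, 139, 115, 159, 184, 191, 188, 184, 178, 170, 155, 116, 77, 85, 86, 86, 85, 65, 63, 76, 82, 84, 88, 85, 80, 81]
112 [100, 145, 183, 191, 189, 183, 180, 178, 153, 99, 77, 112, 154, 120, 111, 166, 188, 185, 182, 178, 191, 184, 131, 96, 148, 184, 190, 187, 173, 157, 131, 103, 91, 89, 90, 95, 93, 93]
115 [94, 126, 171, 181, 185, 190, 188, 181, 150, 102, 73, 109, 126, 108, 126, 170, 187, 185, 186, 188, 171, 124, 105, 150, 175, 179, 188, 192, 187, 187, 189, 187, 182, 162, 137, 107, 96, 100]
118 [92, 110, 163, 185, 185, 189, 192, 187, 155, 101, 78, 103, 128, 134, 170, 183, 185, 190, 182, 157, 99, 89, 135, 175, 190, 187, 186, 185, 187, 177, 180, 186, 189, 184, 170, 137, 106, 105]
120 [96, 103, 149, 177, 189, 190, 193, 184, 154, 103, 83, 126, 175, 190, 193, 190, 188, 190, 187, 155, 121, 159, 185, 195, 194, 188, 187, 186, 187, 178, 180, 183, 172, 140, 116, 101, 103, 102]
```

>>> apply_moves --targets '[[[0,0.12,0.02],[0,0,0],0],[[0,0.04,0],[0,0,0],0]]'

```text
time_s: 14.75
tcp_pos: [0.5791, -0.0147, 0.0785]
eef_rot: [-179.4, 52.4, -179.0]
contact_force: [0.2, -1.2, -0.6]
gripper_width: 0.0003
```

```bash
python3 ptr.py
```

```text
t 14.75 pos [ 0.5791 -0.0147  0.0785] rot [-179.4073   52.3909 -179.0074] F [ 0.2251 -1.2143 -0.6291] theta~ 0.2384240185131899
109 [113, 161, 189, 192, 188, 192, 190, 186, 162, 104, 80, 125, 164, 140, 112, 165, 188, 187, 188, 183, 175, 170, 157, 119, 75, 93, 91, 81, 78, 79, 62, 73, 81, 84, 83, 85, 87, 77]
112 [95, 145, 180, 192, 187, 187, 179, 179, 156, 102, 72, 112, 154, 115, 112, 163, 185, 184, 179, 182, 190, 183, 135, 93, 143, 180, 190, 183, 173, 158, 131, 107, 93, 89, 93, 95, 95, 89]
115 [89, 126, 168, 183, 185, 187, 186, 185, 155, 96, 74, 111, 130, 109, 128, 171, 189, 188, 185, 187, 174, 126, 105, 150, 175, 184, 187, 190, 189, 185, 188, 190, 185, 163, 136, 112, 101, 95]
118 [88, 108, 168, 186, 186, 189, 188, 185, 154, 98, 78, 105, 128, 132, 167, 185, 188, 184, 183, 155, 95, 87, 138, 175, 187, 185, 187, 185, 184, 186, 177, 186, 184, 188, 168, 134, 108, 104]
120 [99, 107, 151, 180, 187, 186, 194, 186, 156, 105, 82, 119, 178, 193, 195, 186, 188, 195, 185, 154, 123, 159, 188, 192, 188, 190, 181, 185, 184, 180, 183, 182, 170, 140, 115, 101, 100, 104]
```

>>> apply_moves --targets '[[[0,0.12,0.04],[0,0,0],0],[[0,0.02,0],[0,0,0],0]]'

```text
time_s: 15.0
tcp_pos: [0.5807, -0.0092, 0.0777]
eef_rot: [-179.4, 52.4, -179.0]
contact_force: [-1.4, -3.9, 0.5]
gripper_width: 0.0004
```

```bash
python3 ptr.py
```

```text
t 15.0 pos [ 0.5807 -0.0092  0.0777] rot [-179.3821   52.4245 -179.029 ] F [-1.4377 -3.8596  0.5135] theta~ 0.30289003938433895
109 [108, 166, 186, 188, 191, 191, 193, 187, 159, 102, 80, 125, 166, 138, 114, 160, 188, 191, 188, 184, 179, 170, 158, 120, 74, 85, 88, 82, 78, 71, 60, 72, 78, 83, 85, 89, 79, 85]
112 [97, 141, 176, 192, 189, 182, 180, 182, 156, 96, 80, 114, 153, 119, 108, 165, 183, 188, 178, 183, 190, 186, 136, 94, 140, 178, 188, 182, 171, 153, 132, 107, 91, 87, 92, 94, 91, 92]
115 [95, 126, 171, 187, 183, 188, 190, 181, 154, 99, 77, 110, 132, 109, 126, 171, 188, 189, 183, 189, 171, 129, 103, 149, 174, 181, 188, 192, 186, 184, 190, 188, 186, 163, 133, 109, 95, 92]
118 [87, 111, 162, 187, 189, 188, 187, 186, 149, 101, 73, 101, 132, 136, 167, 185, 186, 188, 183, 154, 100, 88, 137, 178, 189, 183, 186, 184, 184, 182, 181, 184, 185, 185, 173, 132, 110, 98]
120 [94, 108, 147, 179, 188, 190, 192, 187, 153, 106, 78, 123, 176, 195, 192, 188, 188, 193, 185, 154, 120, 158, 187, 193, 190, 187, 188, 187, 186, 179, 182, 184, 171, 143, 116, 101, 101, 97]
```

>>> apply_moves --targets '[[[-0.05,0.12,0.06],[0,0,0],0],[[0,0.04,0.02],[0,0,0],0]]'

```text
time_s: 15.25
tcp_pos: [0.5842, -0.0034, 0.077]
eef_rot: [-179.3, 52.4, -179.1]
contact_force: [-2.5, -4.9, 1.6]
gripper_width: 0.0005
```

```bash
python3 ptr.py; python3 look.py 15
```

```text
t 15.25 pos [ 0.5842 -0.0034  0.077 ] rot [-179.3365   52.3604 -179.0633] F [-2.5291 -4.8818  1.5849] theta~ 0.37088342260351154
109 [107, 161, 189, 194, 188, 188, 188, 187, 185, 190, 181, 129, 82, 66, 90, 166, 186, 189, 187, 185, 176, 172, 160, 119, 79, 85, 89, 82, 79, 70, 69, 73, 81, 81, 83, 86, 86, 79]
112 [97, 147, 181, 190, 189, 184, 181, 181, 191, 191, 175, 118, 66, 66, 107, 166, 185, 184, 178, 181, 190, 184, 132, 99, 142, 178, 189, 185, 173, 157, 126, 109, 89, 86, 91, 94, 91, 95]
115 [92, 126, 175, 181, 184, 186, 184, 185, 188, 184, 163, 106, 70, 76, 125, 175, 192, 188, 187, 190, 174, 127, 101, 157, 179, 184, 185, 193, 188, 187, 190, 188, 185, 161, 133, 111, 101, 100]
118 [87, 109, 164, 184, 185, 187, 190, 185, 189, 177, 141, 88, 67, 102, 163, 186, 189, 189, 184, 156, 101, 84, 137, 176, 187, 183, 187, 187, 186, 182, 180, 186, 190, 181, 170, 133, 106, 102]
120 [96, 108, 145, 183, 191, 190, 191, 188, 189, 179, 138, 88, 107, 158, 184, 188, 190, 193, 188, 151, 125, 161, 184, 188, 189, 188, 186, 188, 187, 182, 181, 180, 171, 141, 113, 107, 98, 99]
t 15.3 pos [ 0.5842 -0.0033  0.077 ] rot [-179.3491   52.3657 -179.0641] F [-1.5369 -3.5313  2.4706] j [ -27.1626   17.3105  -45.567  -133.8065  -30.1928   65.9547]
```

View pics/t15z.png

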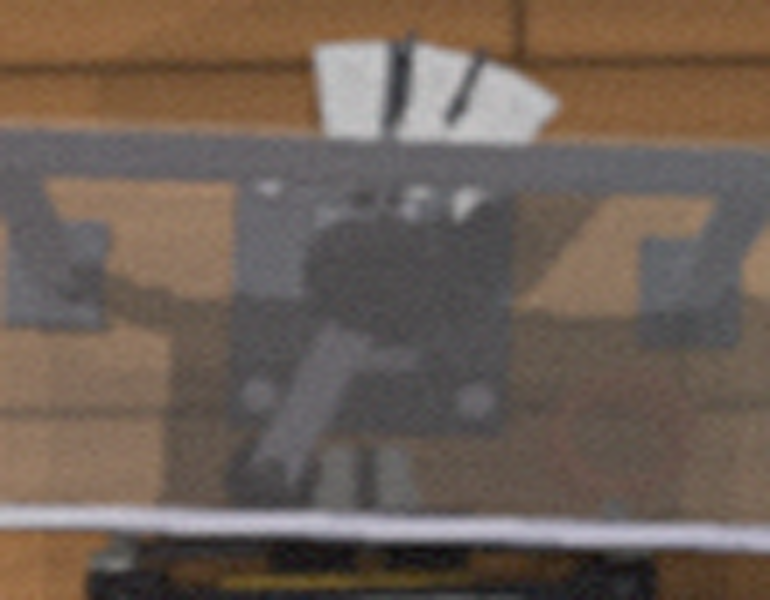

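>>> apply_moves --targets '[[[-0.05,0.12,0.06],[0,0,0],0],[[-0.02,0.06,0.04],[0,0,0],0]]'

```text
time_s: 15.55
tcp_pos: [0.5884, 0.0034, 0.0763]
eef_rot: [-179.3, 52.3, -179.1]
contact_force: [-4.5, -5.3, 2.7]
gripper_width: 0.0007
```

```bash
python3 ptr.py
```

```text
t 15.55 pos [0.5884 0.0034 0.0763] rot [-179.314    52.2795 -179.0732] F [-4.4905 -5.3334  2.7404] theta~ 0.4530494773566553
109 [109, 164, 188, 190, 190, 190, 192, 190, 188, 188, 188, 189, 187, 145, 99, 72, 97, 130, 165, 184, 178, 168, 157, 115, 80, 86, 83, 86, 77, 68, 69, 78, 82, 86, 81, 83, 81, 84]
112 [96, 144, 182, 190, 184, 185, 180, 182, 188, 186, 188, 186, 173, 125, 80, 75, 119, 166, 183, 182, 188, 183, 131, 98, 140, 187, 189, 188, 171, 152, 125, 107, 88, 94, 90, 91, 95, 90]
115 [90, 125, 169, 185, 187, 185, 189, 189, 187, 185, 190, 186, 155, 101, 75, 116, 167, 184, 186, 186, 171, 125, 99, 157, 174, 183, 185, 190, 190, 189, 191, 187, 182, 161, 136, 113, 104, 96]
118 [87, 110, 166, 184, 188, 189, 189, 184, 185, 188, 191, 183, 138, 88, 69, 111, 168, 187, 186, 156, 102, 89, 139, 178, 183, 182, 187, 183, 183, 177, 183, 185, 182, 187, 169, 135, 110, 103]
120 [94, 107, 149, 182, 186, 191, 186, 188, 189, 188, 190, 185, 134, 92, 77, 122, 172, 190, 186, 154, 118, 159, 185, 192, 187, 193, 187, 186, 185, 180, 183, 183, 168, 142, 116, 99, 101, 95]
```

>>> apply_moves --targets '[[[0,0.12,0],[0,0,0],0],[[0,0.04,0],[0,0,0],0]]'

```text
time_s: 15.8
tcp_pos: [0.5898, 0.0081, 0.0765]
eef_rot: [-179.3, 52.3, -179.2]
contact_force: [-1.7, -6.5, 0.9]
gripper_width: 0.0004
```

```bash
python3 ptr.py; python3 look.py 16 1
```

```text
t 15.8 pos [0.5898 0.0081 0.0765] rot [-179.2598   52.3165 -179.2033] F [-1.6604 -6.4673  0.8914] theta~ 0.5123524872289021
109 [108, 162, 192, 191, 187, 188, 191, 188, 187, 185, 188, 186, 185, 140, 118, 151, 124, 85, 107, 159, 177, 174, 157, 116, 82, 83, 88, 82, 78, 68, 63, 72, 80, 84, 83, 85, 84, 86]
112 [92, 144, 180, 192, 185, 182, 179, 180, 190, 188, 187, 186, 175, 126, 101, 117, 96, 74, 110, 170, 190, 183, 133, 97, 140, 185, 190, 184, 173, 155, 128, 107, 94, 95, 88, 90, 97, 93]
115 [92, 129, 173, 186, 186, 188, 191, 186, 187, 185, 189, 182, 158, 112, 97, 89, 72, 94, 144, 178, 177, 123, 103, 154, 173, 180, 187, 191, 189, 184, 185, 190, 183, 164, 132, 115, 99, 97]
118 [88, 110, 166, 187, 189, 189, 185, 186, 183, 190, 188, 183, 160, 122, 92, 70, 83, 128, 169, 153, 105, 88, 134, 170, 184, 185, 187, 183, 180, 177, 179, 181, 191, 182, 171, 134, 107, 104]
120 [98, 103, 149, 177, 187, 188, 187, 193, 185, 192, 186, 190, 194, 166, 111, 74, 117, 171, 186, 153, 123, 158, 185, 187, 192, 189, 186, 188, 184, 179, 181, 182, 171, 145, 112, 104, 98, 102]
t 15.85 pos [0.5898 0.0081 0.0765] rot [-179.2629   52.3117 -179.2068] F [-0.416  -6.057   0.5951] j [ -26.022    17.9291  -46.3774 -137.4648  -30.7325   68.8313]
```

View pics/t16z.png

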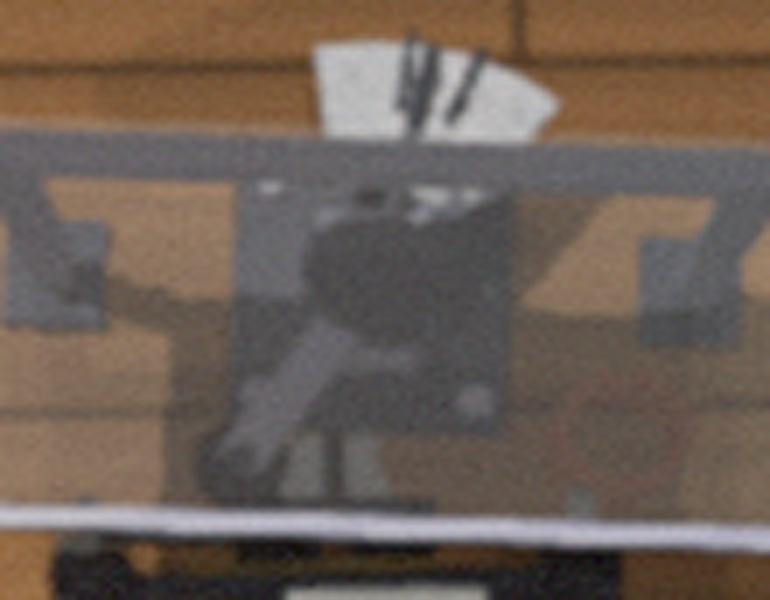

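View pics/s16z.png

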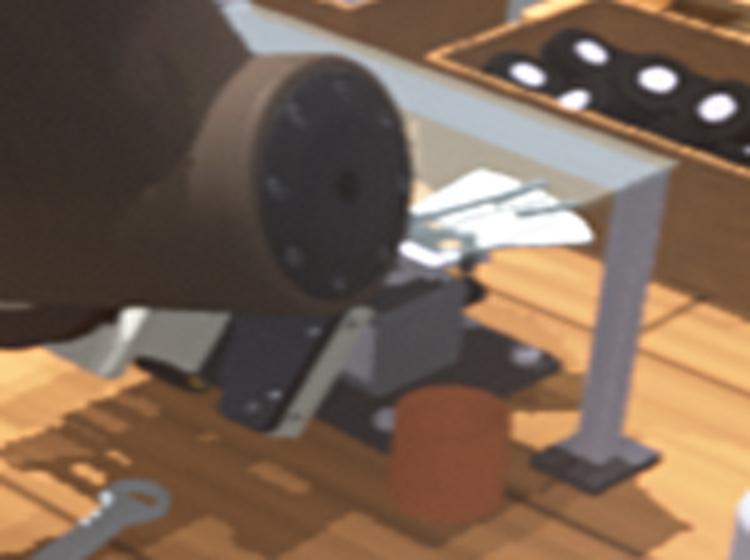

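>>> apply_moves --targets '[[[0,0.07,0],[0,0,0],0],[[0,0,0],[0,0,0],0],[[0,0,0],[0,0,0],0]]'

```text
time_s: 16.3
tcp_pos: [0.5902, 0.0086, 0.0763]
eef_rot: [-179.2, 52.3, -179.3]
contact_force: [-3.8, -5.1, 3.3]
gripper_width: 0.0004
```

```bash
python3 ptr.py
```

```text
t 16.3 pos [0.5902 0.0086 0.0763] rot [-179.1992   52.2592 -179.3472] F [-3.8308 -5.15    3.2673] theta~ 0.5182312382915626
109 [114, 160, 188, 190, 188, 191, 189, 188, 184, 188, 186, 188, 182, 145, 115, 155, 136, 85, 86, 143, 169, 175, 154, 116, 82, 78, 89, 84, 86, 64, 69, 75, 83, 83, 82, 87, 77, 83]
112 [90, 143, 179, 193, 185, 181, 182, 180, 188, 191, 186, 184, 170, 124, 104, 124, 98, 73, 108, 166, 195, 186, 133, 98, 139, 185, 187, 181, 172, 154, 130, 106, 93, 93, 92, 89, 95, 91]
115 [91, 128, 170, 184, 184, 188, 188, 181, 187, 185, 185, 185, 159, 109, 108, 88, 71, 80, 126, 174, 172, 124, 100, 151, 176, 183, 191, 189, 188, 186, 188, 186, 184, 166, 135, 112, 100, 101]
118 [88, 105, 167, 185, 189, 187, 192, 183, 186, 186, 190, 183, 161, 125, 101, 83, 79, 125, 162, 155, 98, 88, 137, 173, 188, 183, 186, 189, 179, 182, 177, 184, 189, 180, 168, 133, 105, 96]
120 [97, 104, 148, 178, 187, 192, 189, 188, 186, 189, 187, 190, 192, 176, 127, 87, 105, 148, 179, 149, 127, 158, 186, 191, 190, 188, 183, 185, 185, 181, 180, 182, 172, 139, 114, 99, 100, 104]
```

>>> apply_moves --targets '[[[0,0,0],[0,0,0],0],[[0,0,0],[0,0,0],0],[[0,0,0],[0,0,0],0],[[0,0,0],[0,0,0],0]]'

```text
time_s: 16.75
tcp_pos: [0.5896, 0.0071, 0.0763]
eef_rot: [-179.2, 52.2, -179.4]
contact_force: [-3.9, -4.8, 2.1]
gripper_width: 0.0005
```

```bash
python3 ptr.py
```

```text
t 16.75 pos [0.5896 0.0071 0.0763] rot [-179.1647   52.2232 -179.4359] F [-3.901  -4.8076  2.0785] theta~ 0.49894505844441633
109 [114, 164, 186, 189, 190, 187, 189, 190, 184, 186, 188, 188, 182, 144, 103, 121, 100, 74, 116, 166, 179, 173, 157, 114, 85, 81, 87, 84, 76, 70, 68, 76, 80, 83, 84, 84, 85, 84]
112 [93, 145, 181, 189, 186, 176, 185, 177, 186, 191, 183, 183, 177, 126, 79, 80, 74, 84, 113, 169, 187, 186, 131, 95, 145, 186, 186, 180, 175, 159, 128, 105, 95, 92, 96, 87, 93, 93]
115 [92, 121, 169, 187, 185, 183, 185, 187, 186, 186, 188, 187, 159, 108, 80, 68, 78, 115, 166, 190, 175, 125, 100, 154, 176, 184, 184, 190, 190, 188, 188, 187, 183, 165, 133, 112, 103, 95]
118 [89, 106, 164, 186, 190, 183, 189, 185, 187, 186, 187, 182, 158, 114, 77, 71, 108, 165, 185, 156, 102, 84, 135, 173, 184, 186, 185, 185, 183, 182, 179, 182, 186, 189, 170, 138, 108, 103]
120 [101, 106, 150, 182, 187, 191, 189, 187, 187, 190, 193, 196, 188, 142, 88, 79, 127, 174, 189, 153, 120, 162, 187, 189, 188, 187, 187, 187, 182, 182, 181, 181, 168, 142, 112, 102, 102, 96]
```

>>> apply_moves --targets '[[[0,0.09,0],[0,0,0],0],[[0,0.02,0],[0,0,0],0],[[0,0.02,0],[0,0,0],0],[[0,0.02,0],[0,0,0],0],[[0,0.02,0],[0,0,0],0]]'

```text
time_s: 17.3
tcp_pos: [0.5907, 0.0102, 0.0764]
eef_rot: [-179.1, 52.2, -179.7]
contact_force: [-2.9, -7.2, 1.1]
gripper_width: 0.0005
```

```bash
python3 ptr.py
```

```text
t 17.3 pos [0.5907 0.0102 0.0764] rot [-179.068    52.201  -179.7052] F [-2.9128 -7.156   1.0631] theta~ 0.5387862052682884
109 [112, 160, 186, 193, 186, 188, 188, 184, 187, 184, 185, 189, 182, 141, 113, 161, 176, 127, 89, 125, 163, 172, 161, 115, 83, 83, 90, 83, 77, 70, 62, 76, 80, 88, 80, 84, 83, 83]
112 [89, 139, 179, 188, 189, 182, 177, 178, 187, 188, 188, 183, 173, 121, 109, 156, 132, 88, 83, 137, 181, 185, 133, 97, 143, 181, 187, 180, 176, 154, 125, 107, 90, 88, 95, 91, 90, 93]
115 [90, 126, 170, 186, 184, 187, 189, 186, 186, 184, 186, 188, 162, 110, 111, 126, 92, 76, 114, 174, 174, 125, 104, 146, 177, 180, 188, 192, 185, 184, 188, 189, 182, 162, 132, 112, 97, 94]
118 [86, 106, 166, 186, 187, 188, 185, 188, 187, 184, 190, 186, 158, 137, 146, 114, 77, 102, 140, 140, 100, 91, 138, 177, 183, 187, 185, 186, 182, 176, 178, 185, 183, 181, 169, 136, 109, 103]
120 [97, 107, 147, 182, 188, 190, 188, 188, 189, 186, 192, 191, 192, 191, 144, 88, 83, 127, 169, 151, 123, 159, 184, 188, 190, 188, 185, 183, 186, 182, 180, 187, 171, 141, 113, 101, 100, 100]
```

>>> apply_moves --targets '[[[0,0.02,0],[0,0,0],0],[[0,0.02,0],[0,0,0],0],[[0,0.02,0],[0,0,0],0],[[0,0.02,0],[0,0,0],0],[[0,0.02,0],[0,0,0],0]]'

```text
time_s: 17.85
tcp_pos: [0.5911, 0.0111, 0.0764]
eef_rot: [-179.0, 52.2, -180.0]
contact_force: [-2.9, -6.0, 1.9]
gripper_width: 0.0005
```

```bash
python3 ptr.py; python3 look.py 17
```

```text
t 17.85 pos [0.5911 0.0111 0.0764] rot [-179.0222   52.1551 -179.9737] F [-2.851  -5.98    1.8712] theta~ 0.5506681688485773
109 [112, 160, 187, 189, 187, 187, 191, 189, 184, 188, 187, 190, 183, 139, 112, 167, 187, 159, 99, 87, 128, 162, 155, 117, 81, 85, 86, 86, 75, 68, 67, 72, 79, 84, 84, 84, 83, 78]
112 [98, 141, 183, 189, 182, 181, 179, 179, 187, 188, 186, 182, 171, 122, 106, 164, 163, 107, 73, 105, 167, 182, 132, 96, 144, 179, 185, 182, 172, 159, 128, 104, 90, 96, 89, 88, 91, 90]
115 [96, 130, 170, 189, 182, 186, 187, 185, 188, 183, 182, 181, 155, 108, 122, 149, 114, 80, 110, 165, 167, 128, 101, 146, 178, 184, 186, 191, 189, 187, 187, 188, 182, 166, 133, 110, 97, 102]
118 [88, 108, 164, 181, 188, 188, 188, 189, 188, 184, 189, 183, 156, 138, 156, 131, 78, 75, 109, 120, 93, 87, 139, 173, 185, 184, 184, 186, 179, 176, 180, 184, 185, 184, 168, 133, 107, 100]
120 [96, 105, 151, 182, 188, 192, 188, 184, 185, 187, 188, 187, 194, 189, 159, 114, 80, 100, 138, 137, 121, 160, 186, 192, 185, 189, 185, 184, 184, 184, 177, 181, 173, 138, 112, 101, 99, 103]
t 17.9 pos [0.5911 0.0111 0.0764] rot [-179.0255   52.156  -179.9796] F [-2.5831 -7.3969  2.2157] j [ -25.7812   18.1856  -47.5013 -140.7575  -31.2687   71.5006]
```

View pics/t17z.png

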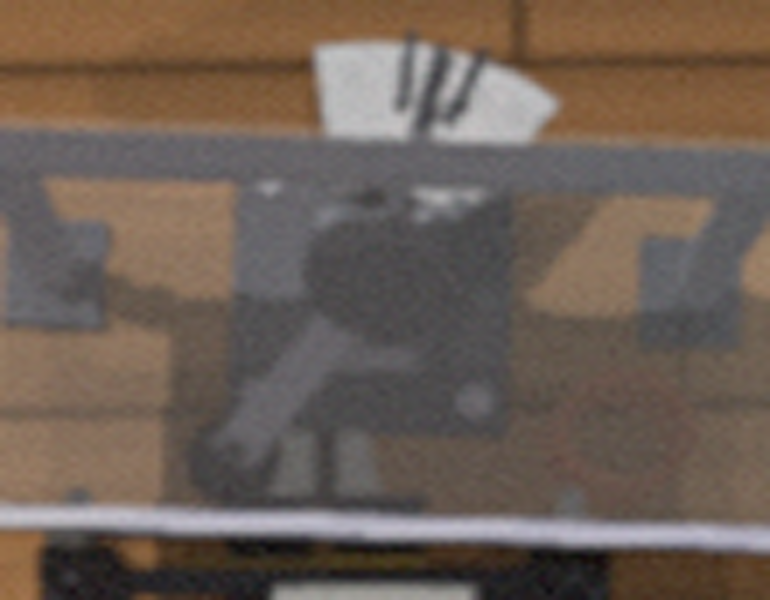

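>>> apply_moves --targets '[[[0,-0.3,-0.05],[0,0,0],0],[[0,-0.35,-0.08],[0,0,0],0],[[0,-0.35,-0.08],[0,0,0],0],[[0,-0.35,-0.08],[0,0,0],0],[[0,-0.2,-0.1],[0,0,0],0]]'

```text
time_s: 18.45
tcp_pos: [0.5752, -0.0517, 0.0844]
eef_rot: [-179.2, 51.9, 180.0]
contact_force: [-0.6, 0.8, -0.8]
gripper_width: 0.0003
```

```bash
python3 ptr.py;  python3 look.py 18
```

```text
t 18.45 pos [ 0.5752 -0.0517  0.0844] rot [-179.2089   51.8604  179.9927] F [-0.5608  0.7596 -0.8068] theta~ -0.1753246317850654
109 [111, 167, 187, 190, 192, 191, 193, 187, 161, 105, 77, 125, 168, 144, 115, 167, 186, 192, 187, 188, 175, 173, 160, 116, 79, 83, 90, 83, 80, 72, 69, 74, 83, 83, 86, 83, 83, 85]
112 [96, 145, 186, 191, 186, 183, 182, 179, 152, 102, 71, 117, 155, 118, 108, 161, 184, 185, 180, 181, 186, 185, 133, 94, 143, 184, 192, 185, 172, 160, 130, 106, 94, 84, 89, 92, 96, 92]
115 [95, 124, 172, 187, 188, 190, 188, 182, 153, 101, 71, 111, 128, 111, 125, 174, 191, 187, 190, 184, 171, 126, 103, 152, 180, 182, 188, 194, 189, 188, 187, 190, 182, 160, 133, 115, 102, 101]
118 [86, 107, 169, 188, 187, 190, 189, 187, 155, 99, 78, 108, 127, 136, 169, 187, 189, 188, 186, 157, 99, 87, 139, 178, 188, 185, 188, 185, 187, 180, 183, 180, 187, 184, 172, 133, 110, 101]
120 [104, 105, 151, 183, 190, 191, 188, 189, 154, 103, 84, 122, 182, 192, 194, 186, 190, 193, 185, 151, 122, 160, 189, 193, 193, 190, 185, 191, 187, 181, 185, 183, 172, 144, 114, 103, 98, 102]
t 18.5 pos [ 0.5751 -0.0523  0.085 ] rot [-179.1391   51.8963 -179.9516] F [ 0.104  -1.8856  0.7241] j [ -28.6802   14.1709  -40.8751 -120.8377  -25.1578   51.9857]
```

View pics/t18z.png

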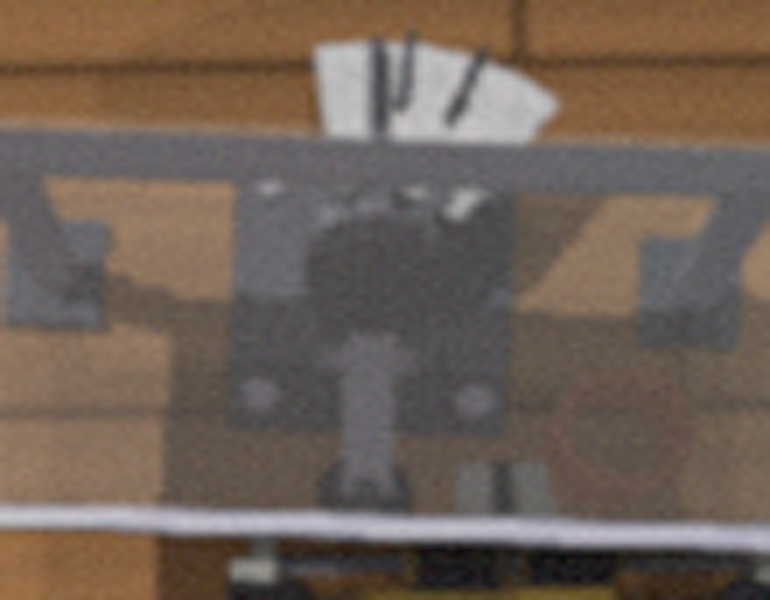

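```bash
python3 -c "
from t8 import *
cart([([.53,-.058,.105],52,0),([.45,-.062,.118],52,2)],[2,3])"
```

```text
t 18.55 pos [ 0.575 -0.051  0.085] rot [-179.139   51.919 -179.937] j [ -28.659   14.217  -40.955 -121.112  -25.237   52.276] F [0.696 0.513 0.458] w 0.00042394867357556354
tau psi 51.924194556241694 -1.031155293803044
[[0.15, -0.09, -0.6], [-0.05, -0.01, 0.04]] [ 0.553 -0.055  0.095] [ -28.176   10.779  -41.184 -114.905  -23.773   44.799] 2e-30 dj 7.5
[[0.15, -0.09, -0.6], [-0.05, -0.0, -0.04]] [ 0.53  -0.058  0.105] [ -27.205    7.212  -41.482 -108.434  -22.318   37.376] 2e-29 dj 7.4
[[0.33, -0.03, -0.59], [-0.07, 0.0, -0.05]] [ 0.503 -0.059  0.109] [ -27.671    4.347  -42.986 -103.924  -22.667   33.406] 8e-29 dj 4.5
[[0.33, -0.03, -0.59], [-0.07, -0.0, -0.05]] [ 0.477 -0.061  0.114] [-28.017   1.309 -44.481 -99.271 -23.038  29.154] 1e-27 dj 4.7
[[0.33, -0.02, -0.59], [-0.07, 0.0, -0.05]] [ 0.45  -0.062  0.118] [-28.217  -1.928 -45.981 -94.471 -23.441  24.597] 3e-29 dj 4.8
```

>>> apply_moves --targets '[[[0.15,-0.02,-0.6],[-0.05,0,0],0],[[0.15,-0.02,-0.6],[-0.05,0,0],0],[[0.33,-0.03,-0.59],[-0.07,0,-0.05],0],[[0.33,-0.03,-0.59],[-0.07,0,-0.05],0],[[0.3,0,-0.5],[-0.07,0,-0.05],0]]'

```text
time_s: 19.05
tcp_pos: [0.4505, -0.052, 0.1145]
eef_rot: [179.3, 51.7, -178.2]
contact_force: [0.9, 0.7, 0.5]
gripper_width: 0.0004
```

>>> apply_moves --targets '[[[0,0,0],[0,0,0],0],[[0,0,0],[0,0,0],0]]'

```text
time_s: 19.25
tcp_pos: [0.4481, -0.0496, 0.1147]
eef_rot: [179.3, 51.8, -178.0]
contact_force: [-0.3, -0.3, -0.3]
gripper_width: 0.0007
```

```bash
python3 -c "
from h import *
s=r.get_state(); print(s['time_s'],s['tcp_pos'],s['contact_force'],s['qd'])
a=cap('side','s19.png'); t=cap('top','t19.png')
import pickle
t0=pickle.load(open('top0.pkl','rb'))
W=cloud(t);P=W.reshape(-1,3)
m=(P[:,2]>.07)&(abs(P[:,0]-.46)<.03)&(abs(P[:,1]-.32)<.06);print('bracket top',P[m].min(0) if m.any() else None,P[m].max(0) if m.any() else None)
d=np.abs(t['img'].astype(int)-t0['img']).max(2); 
cv2.imwrite('pics/t19z.png',cv2.resize(t['img'][90:290,110:390],None,fx=2.8,fy=2.8,interpolation=cv2.INTER_CUBIC))
"
```

```text
19.25 [ 0.4481 -0.0496  0.1147] [-0.273  -0.3275 -0.2609] [ 0.1406 -1.101  -1.5506  0.503  -0.3945 -0.1392]
bracket top [0.457  0.2978 0.0702] [0.4627 0.3468 0.0975]
```

View pics/t19z.png

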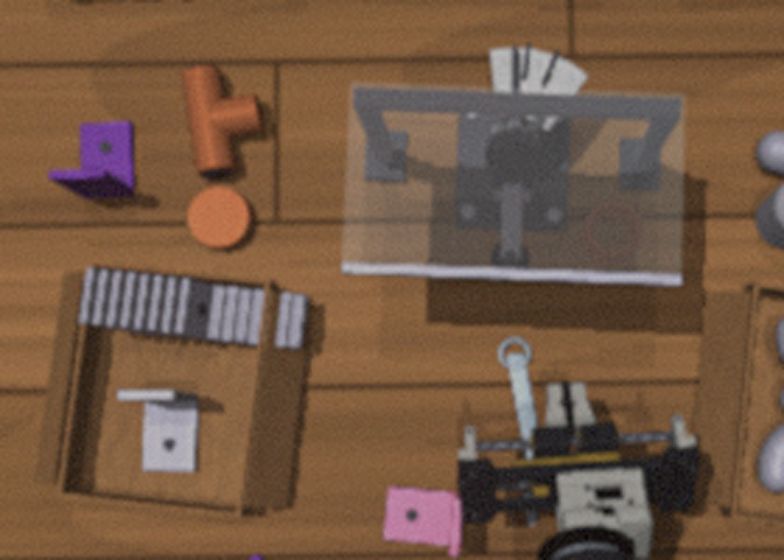

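View pics/s19.png

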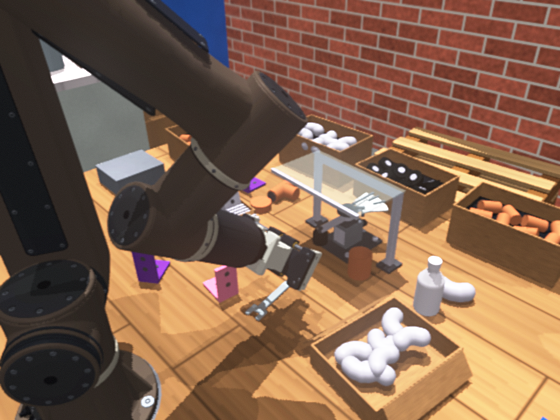

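```bash
python3 -c "
from plant import r
print(r.close_job())"
```

```text
the job is handed in; nothing more can be done
None
```

I finished both parts of the task and handed the job in at about 19 s of the 72 s allowed.

- **Bracket:** I took the stray bracket out from under the hood and set it upright on its foot on the free floor of the tray. The wrist depth image showed the leg vertical, with the same x at every height and its top at 94 mm. The last top view showed it standing clear of the walls and the nested brackets.
- **Switch test:** I pushed the roller to +y with closed fingers. The pointer picked up at about 0.3 rad of arm travel. It then stood between the two bars from about t = 15.6 s to 17.9 s, peaking at about 0.25 rad by the images, and no image showed it near the second bar. During the hold it sank once to about 0.18 rad, still past bar one, and I nudged it back towards the middle. The peak push I read was about 7 to 8 N.
- **Return to rest:** After release, the arm and pointer matched their rest pictures.
- **Bystanders:** The last top view showed the cap, tee, coupling, wrench and pink bracket where they were. I did not run a numeric before-and-after comparison, and the oil bottle and the loose elbow were partly cut off in that view. In the side view they look unmoved.
- **Disagreement:** While pushing, the wrist also read up to 4.5 N along −x. I took this as roller friction but did not confirm it. The force was near zero once the gripper was clear.

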